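Refit the manifold's valve handles, shut the valves and close the kit drawer

TASK

Take every lever handle out of the open kit drawer and fit each one fully down onto a bare valve stem of the manifold (any stem, one handle each), then turn those handles clockwise, seen from above, to the stop so that their valves are shut. Only when all of them are on and shut, push the emptied drawer fully home; leave the beaker, bucket and jar where they stand.

Things in the scene. Friction and masses are not known exactly. Their poses are not given: they have to be found in the camera images.
- handle1: lever handle, three or four identical ones lie in the drawer (None: absent or held): steel boss with T-shaped hole right through, red arm; fits either face up; about 160 g. Origin on the hole's axis at half the boss height; x along the arm to its free end, z along the hole. Boss 24 mm high, x -14 to 24, y -20 to 20 mm, flat sides. Arm x 24 to 90 mm, 16 wide, 12 high, at mid height of the boss
- handle2: identical to handle1. The T hole: crossbar x -5.5 to 5.5, y -13.5 to 13.5 mm; leg x 5.5 to 15.5, y -5.5 to 5.5 mm, so the leg points along the arm and the handle goes on one way only. Weight centre about 11 mm from the origin towards the arm
- handle3: identical to handle1. Lying flat, a handle's origin is 12 mm above the floor under it, its top 24 mm, the arm's underside 6 mm
- handle4: identical to handle1
- stem1_seat (a point): valve stem 1 of 4: upright steel spline of T section on a 36 mm round collar. Point: on its axis, on the collar's top (100 mm above the bench) where the boss rests; turns with the stem; z up, x along the T's leg = where a fitted arm points. Stem 28 mm high, last 4 mm domed; crossbar x -4 to 4, y -12 to 12, leg x 4 to 14, y -4 to 4 mm: 1.5 mm play all round
- stem1 (a joint): turn of this stem, rad: 0 = shut, at its stop (arm square to the pipe, pointing away from the robot); grows counter-clockwise from above as it opens, to 1.2; starts 0.4 to 0.8. Stiff (0.2 N m), stays where it is left
- stem2_seat (a point): valve stem 2 of 4: upright steel spline of T section on a 36 mm round collar. Point: on its axis, on the collar's top (100 mm above the bench) where the boss rests; turns with the stem; z up, x along the T's leg = where a fitted arm points. Stem 28 mm high, last 4 mm domed; crossbar x -4 to 4, y -12 to 12, leg x 4 to 14, y -4 to 4 mm: 1.5 mm play all round
- stem2 (a joint): turn of this stem, rad: 0 = shut, at its stop (arm square to the pipe, pointing away from the robot); grows counter-clockwise from above as it opens, to 1.2; starts 0.4 to 0.8. Stiff (0.2 N m), stays where it is left
- stem3_seat (a point): valve stem 3 of 4: upright steel spline of T section on a 36 mm round collar. Point: on its axis, on the collar's top (100 mm above the bench) where the boss rests; turns with the stem; z up, x along the T's leg = where a fitted arm points. Stem 28 mm high, last 4 mm domed; crossbar x -4 to 4, y -12 to 12, leg x 4 to 14, y -4 to 4 mm: 1.5 mm play all round
- stem3 (a joint): turn of this stem, rad: 0 = shut, at its stop (arm square to the pipe, pointing away from the robot); grows counter-clockwise from above as it opens, to 1.2; starts 0.4 to 0.8. Stiff (0.2 N m), stays where it is left
- stem4_seat (a point): valve stem 4 of 4: upright steel spline of T section on a 36 mm round collar. Point: on its axis, on the collar's top (100 mm above the bench) where the boss rests; turns with the stem; z up, x along the T's leg = where a fitted arm points. Stem 28 mm high, last 4 mm domed; crossbar x -4 to 4, y -12 to 12, leg x 4 to 14, y -4 to 4 mm: 1.5 mm play all round
- stem4 (a joint): turn of this stem, rad: 0 = shut, at its stop (arm square to the pipe, pointing away from the robot); grows counter-clockwise from above as it opens, to 1.2; starts 0.4 to 0.8. Stiff (0.2 N m), stays where it is left
- manifold: four-valve manifold, fixed: steel base plate 110 x 380 mm, blue pipe and brass valves with the stems on top. Origin: centre of the plate's underside on the bench; y along the pipe (stem1 to stem4 at y = -150, -50, 50, 150 mm), x = shut direction of the arms. The valve tops are 34 mm round just under the collars; nothing else of it is above 70 mm
- cabinet: low grey cabinet, fixed, 240 (x) x 420 (y) x 85 mm high, with one drawer that pulls out towards the robot (its -x). Origin: on the bench under the middle of its front face (x = 0 there; x points into it). Its top covers everything behind that face, so lift handles only in front of it
- drawer (a joint): how far the drawer is pulled out, m: 0 = fully home, at its stop; about 0.17 to 0.185 at the start; pushing takes about 3 N plus 8 N per m/s
- drawer_front (a point): on the drawer front's outer face (which looks to the robot, -x of this frame), at its middle, 50 mm above the bench. The front panel is 12 mm thick, 418 mm wide, from 6 to 66 mm above the bench; two black knobs, 22 mm round and 18 mm long, stick out of it 120 mm either side of the middle, 36 mm above the bench
- drawer_floor (a point): point on the drawer's inner floor (12 mm above the bench) at mid width, 100 mm behind the front's outer face. Inside: 384 mm wide, from 12 to 215 mm behind the front's outer face; side walls reach 30 mm above the floor; x points from the front into the cabinet
- beaker: loose glass beaker, 72 mm wide, 90 mm high, upright; leave alone. Origin: centre of its underside
- bucket: loose orange bucket, 120 mm wide, 100 mm high, upright; leave alone. Origin: centre of its underside
- jar: loose white jar, 60 mm wide, 70 mm high, upright; leave alone. Origin: centre of its underside
Things that resemble listed ones, but are neither listed nor needed, are in the scene too. Leave any pink or purple look-alike of the handle3 alone.

How it is judged:
By the outcome, as a careful person would: the job done as asked, in the order asked, and still so for the second after the job is handed in, with the robot touching nothing.
Of handle1, handle2, handle3, handle4 only 3 to 4 are there at a start; the rules pass over those that are not, and their reading is None.
At some moment in a run one of handle1, handle2, handle3, handle4 may be knocked a few centimetres aside while the robot is not near it.
It also fails if it takes over 210 s, if anything falls off the work surface, if the arm or the gripper's body presses on something with over 40 N, if the wrist force passes 120 N, or if a joint passes its speed limit or range.

ROBOT

A 6-joint arm with a two-finger parallel gripper is mounted at the origin on the work surface. World frame = base frame: x ahead of the robot, y to its left, z up, the work surface at z = 0. Lengths are in m, angles in degrees, forces in N, time in s.
With the tool pointing down it reaches from about 0.3 to 0.75 m from the base axis. Payload 8.5 kg.
Tool frame: the origin (TCP) lies at the very end of the fingers, on their centre line; the grasp point (between the pads) lies 19 mm behind it; z points along the fingers, y is the direction in which the jaws open and shut (so a half turn about z gives the same grasp; the last joint's range is limited). The gripper opens to 85 mm and grips with 20 to 120 N. Pads are 22 mm wide; open, the fingers measure 114 mm over their backs; the gripper's body (76 mm by 85 mm) begins 54 mm behind the grasp point. The pads swing forward as they close: fully open they stand 13 mm farther back than shut.
Start: joints at [64.555, 21.807, 74.336, -0, 83.858, -12.336], TCP at [0.125, 0.536, 0.231] pointing down, gripper open.
Joint ranges: [-178.18, 178.18], [-50.72, 133.34], [12.68, 142.11], [-81.47, 261.47], [9.98, 163.14], [-165.26, 165.26]. Speed limits (degrees/s): [136.94, 136.94, 180, 180, 180, 180].

INTERFACE

Orientations are given as a 3x3 rotation matrix whose columns are the frame's x, y, z axes.
In Python, from rig import env, vision, close_job, spotter gives the robot as it stands. The module is installed in compiled form; this text tells all that it offers.
- The arm moves only by the tool jog_arm, never from a script. Its argument "plan" is a list that holds one entry, the list of rows, each a list of 6 numbers: the shift along the tool's x, y, z in units of 40 mm (1.0 is 40 mm), then the turn, a rotation vector about the tool's x, y, z in units of 0.15 rad (1.0 is 0.15 rad). A call has 1 to 10 rows; each row shifts and turns the commanded pose from where the row before left it, along the tool's axes as they then stand; what a row does not reach is not made up. A row lasts 1/10 s, in which the tool goes at most 50 mm and 8.59 degrees, less where a joint would pass 70% of its speed; a pose out of reach is approached as far as the arm can. A call with a number of a shift or a turn outside -1 to 1 is refused whole. A call with a gripper value outside its range is refused whole. "grip" is the opening, from -1 (shut) to 1 (fully open), set as the call begins (left out, the last holds). The fingers move at their own pace and stop on an object; "squeeze" is the grip in N (left out, the last holds). Time passes only in rows, so rows that do not move let the fingers close. It gives the time, the measured TCP pose, the force and the opening at its end, in the units of the state.
- env.observe(): the state, without advancing time (a new reading comes with each control period).
- vision.get_image(name): name is "side" or "top"; returns (picture, depth): 384x512x3 uint8, red, green, blue; 384x512 float32, m along the optical axis (not along the pixel's ray), 0 where there is no reading.
- vision.camera_info(name): a dict with "fx", "fy", "cx", "cy" (pixels), "rvec" (rotation vector, rad) and "tvec" (3), from world to camera coordinates, as OpenCV has them. Camera axes: x right, y down, z forward; pixel columns grow to the right and rows downward; lengths in m; the calibration is good to about 2 mm. A picture is of the moment at which its call begins. camera_info takes no time and is no camera call.
- close_job(): hands the job in, once; it reports no verdict.
Trained networks look in the newest picture that a camera, given by its name, has taken for a name from the list of things; names that differ only in an ending like _2 or _b are one class to them, and where a whole thing is asked for, a point or a joint stands for the part that bears it (a point fixed in the world has none). Each returns a list of dicts, best first, with "score" (0 to 1); they miss things now and then, are a little off and sometimes report something else, mostly with a low value. They report only what shows in the picture. A call takes as long as a camera call. They do not tell look-alikes from the thing itself.
- spotter.trace(camera, query): "pixels" (384x512 bool, what is visible of it) and "rect" ([left, top, right, bottom] in pixels, round what is visible of it).
The state is a dict: "time_s": time; "q": joint angles; "qvel": joint speeds; "joint_efforts": joint torques, N m; "position": TCP position; "tool_rot": TCP orientation; "ft_force": force on the tool from outside, world axes, zero at the start; "wrist_torque": the same for the moment, N m; "grip_width": finger opening in m.
Only numpy, scipy, OpenCV 4.12 (cv2) and the standard library are available. Lean on these libraries where they do the work, as an engineer would, in place of code of your own. Each camera call takes 0.05 s, during which the arm holds its last target.

## Working session

There is one attempt and no reset: what is moved stays moved. The work goes in short steps, Python scripts to look and compute and a tool call to move; the robot and the scene stay as the last step left them, time stands still between calls to the robot, and variables do not carry over. Pictures are saved under pics/ and viewed, and the job is handed in when it is done.

Besides the shell and the picture viewer there is one more tool, called after "Request:" by a JSON object that holds its "api" and its "payload". jog_arm: Moves the arm, as the interface text tells. Its arguments: {"type":"object","properties":{"plan":{"type":"array"},"grip":{"type":"number"},"squeeze":{"type":"number"}},"required":["plan"]}

```bash
mkdir -p pics; ls; cat > h.py <<'E'
import numpy as np, cv2, json
from rig import env, vision, close_job, spotter
def cam(n):
    c=vision.camera_info(n); R,_=cv2.Rodrigues(np.array(c['rvec'],float)); return c,R,np.array(c['tvec'],float).ravel()
def shot(n,fn=None):
    p,d=vision.get_image(n)
    if fn: cv2.imwrite('pics/'+fn+'.png',p[:,:,::-1]); np.save('pics/'+fn+'.npy',d)
    return p,d
def cloud(n,d):
    c,R,t=cam(n); v,u=np.mgrid[0:384,0:512]
    P=np.stack([(u-c['cx'])/c['fx']*d,(v-c['cy'])/c['fy']*d,d],-1)
    W=(P-t)@R; W[d<=0]=np.nan
    return W
def proj(n,X):
    c,R,t=cam(n); P=np.atleast_2d(X)@R.T+t
    return np.stack([P[:,0]/P[:,2]*c['fx']+c['cx'],P[:,1]/P[:,2]*c['fy']+c['cy']],-1)
E
python3 - <<'E'
from h import *
for n in ('top','side'):
    shot(n,n+'0'); c,R,t=cam(n); print(n,c,'\ncampos',-R.T@t)
print(env.observe())
E
```

```text
pics
top {'fx': 376.76631657755274, 'fy': 376.76631657755274, 'cx': 254.42402827632037, 'cy': 194.2149682358788, 'rvec': array([ 2.10792   , -2.16307217,  0.19424122]), 'tvec': array([0.1393647 , 0.53155692, 1.06347243])} 
campos [0.34519389 0.13832107 1.1378301 ]
side {'fx': 388.25559407562525, 'fy': 388.25559407562525, 'cx': 255.25314725235285, 'cy': 194.74825571741604, 'rvec': array([ 2.4075696 , -0.56741566,  0.2202014 ]), 'tvec': array([-0.41138589,  0.31817886,  0.98483417])} 
campos [ 0.18680573 -0.51195988  0.97127503]
{'time_s': 0.1, 'q': array([ 6.45540280e+01,  2.18369263e+01,  7.43795262e+01,  6.41335708e-04,
        8.38583236e+01, -1.23374719e+01]), 'qvel': array([-0.03094247, -0.08353165, -0.13292083, -0.02416732, -0.04217199,
        0.02380371]), 'joint_efforts': array([ 3.84868879e-03, -4.49218869e+01, -2.31663179e+01, -1.63384780e-04,
        3.59256032e-03,  2.57681023e-05]), 'position': array([0.12463657, 0.53542023, 0.23078064]), 'tool_rot': array([[-9.73941976e-01,  2.26796610e-01, -5.70793523e-04],
       [ 2.26797143e-01,  9.73941312e-01, -1.17370103e-03],
       [ 2.89727977e-04, -1.27257104e-03, -9.99999148e-01]]), 'ft_force': array([-0.72612054,  1.21962682,  0.41394837]), 'wrist_torque': array([-0.00561637, -0.04730035,  0.02121161]), 'grip_width': 0.08523762869884542}
```

View pics/top0.png

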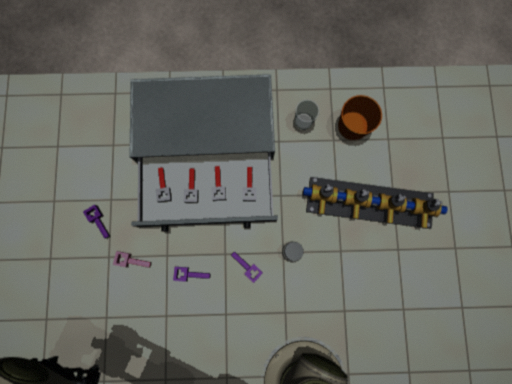

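View pics/side0.png

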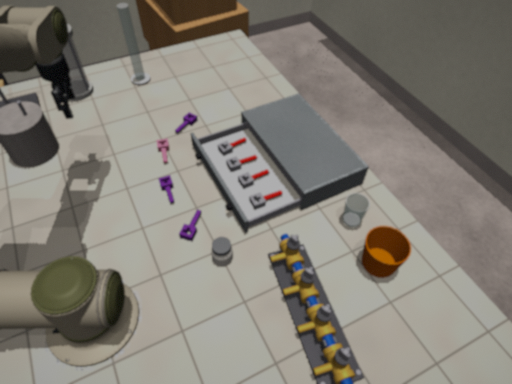

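Four red handles lie in the drawer, at top pixels (163,184), (192,185), (218,183) and (249,184). The pink and purple look-alikes are on the bench at (97,220), (132,260), (191,273) and (247,266), so I leave those alone. Next I'll enlarge the crops.

```bash
python3 - <<'E'
from h import *
a=cv2.imread('pics/top0.png')
A=cv2.resize(a[155:230,130:280],None,fx=5,fy=5,interpolation=cv2.INTER_CUBIC); cv2.imwrite('pics/c1.png',A)
B=cv2.resize(a[165:235,295:455],None,fx=5,fy=5,interpolation=cv2.INTER_CUBIC); cv2.imwrite('pics/c2.png',B)
a=cv2.imread('pics/side0.png')
B=cv2.resize(a[225:384,260:370],None,fx=3.7,fy=3.7,interpolation=cv2.INTER_CUBIC); cv2.imwrite('pics/c3.png',B)
for n in('top','side'):
  for q in ('handle1','stem1_seat','manifold','drawer_front','jar','beaker','bucket','cabinet'):
    r=spotter.trace(n,q); print(n,q,[(round(x['score'],2),[int(v) for v in x['rect']],int(x['pixels'].sum())) for x in r])
    for i,x in enumerate(r): np.save(f'pics/m_{n}_{q}_{i}.npy',x['pixels'])
E
```

```text
top handle1 [(0.88, [83, 207, 109, 243], 345), (0.82, [156, 170, 173, 201], 302), (0.73, [114, 251, 150, 264], 271), (0.7, [211, 169, 227, 201], 232), (0.63, [171, 264, 207, 282], 342), (0.54, [183, 167, 199, 200], 340), (0.51, [225, 252, 259, 282], 308), (0.49, [242, 167, 253, 203], 228)]
top stem1_seat [(0.66, [428, 200, 442, 211], 149)]
top manifold [(0.56, [300, 177, 446, 228], 4620)]
top drawer_front [(0.71, [133, 150, 277, 232], 8370)]
top jar [(0.61, [282, 239, 307, 260], 331), (0.55, [154, 168, 172, 201], 366), (0.43, [131, 151, 276, 229], 8444)]
top beaker [(0.77, [292, 97, 319, 125], 584)]
top bucket [(0.81, [336, 97, 381, 142], 1454), (0.24, [303, 177, 450, 228], 4741)]
top cabinet [(0.86, [131, 73, 281, 231], 19787), (0.27, [320, 181, 333, 198], 107)]
side handle1 [(0.83, [178, 210, 201, 241], 341), (0.78, [216, 136, 244, 156], 218), (0.73, [228, 155, 259, 169], 234), (0.64, [155, 137, 171, 163], 209), (0.62, [156, 179, 173, 202], 219), (0.56, [248, 190, 279, 212], 373), (0.5, [236, 171, 270, 186], 256), (0.46, [174, 112, 198, 132], 210)]
side stem1_seat [(0.65, [338, 345, 352, 365], 232)]
side manifold [(0.88, [270, 233, 363, 383], 6456)]
side drawer_front [(0.94, [192, 120, 302, 230], 5557)]
side jar [(0.59, [209, 236, 232, 268], 529)]
side beaker [(0.59, [342, 193, 371, 228], 669)]
side bucket [(0.64, [363, 225, 413, 278], 2006)]
side cabinet [(0.9, [191, 92, 368, 232], 12881)]
```

View pics/c1.png

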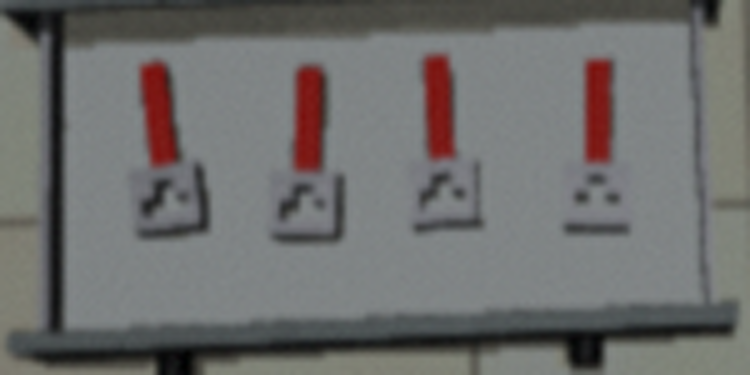

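View pics/c2.png

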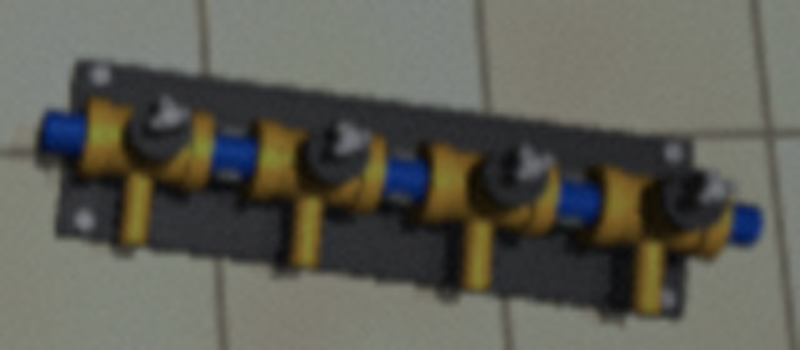

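View pics/c3.png

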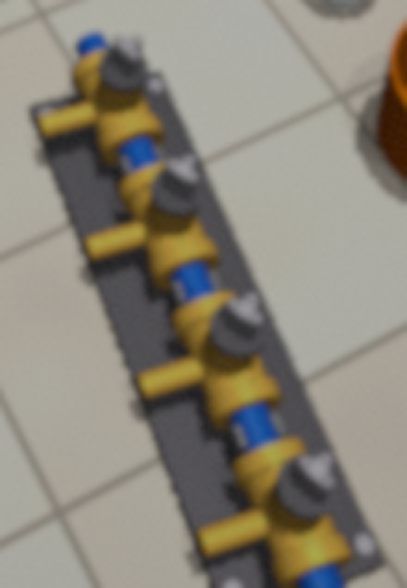

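```bash
python3 - <<'E'
from h import *
for n,b in (('top',(165,235,295,455)),('side',(225,384,260,370))):
  a=cv2.imread(f'pics/{n}0.png')
  m=a.min(2)[b[0]:b[1],b[2]:b[3]]
  f=5 if n=='top' else 3.7
  cv2.imwrite(f'pics/min_{n}.png',cv2.resize(np.clip(m*1.6,0,255).astype(np.uint8),None,fx=f,fy=f,interpolation=cv2.INTER_NEAREST))
  d=np.load(f'pics/{n}0.npy'); W=cloud(n,d)
  for q in ('handle1',):
    import glob
    for i in range(8):
      M=np.load(f'pics/m_{n}_{q}_{i}.npy'); p=W[M]; print(n,i,np.nanmedian(p,0).round(4),np.nanpercentile(p[:,2],[5,50,95]).round(4))
  for q in ('stem1_seat','manifold','jar','beaker','bucket'):
      M=np.load(f'pics/m_{n}_{q}_0.npy'); p=W[M]; print(n,q,np.nanmedian(p,0).round(4),np.nanpercentile(p,[2,50,98],axis=0).round(3).tolist())
  z=W[:,:,2]; p=W[(abs(z-.085)<.006)]
  M=np.load(f'pics/m_{n}_cabinet_0.npy')&(abs(z-.085)<.008); p=W[M]
  print('cab',np.percentile(p,[1,50,99],axis=0).round(3).tolist())
  ed=cv2.minAreaRect(p[:,:2].astype(np.float32)); print(ed)
  M=np.load(f'pics/m_{n}_drawer_front_0.npy'); p=W[M&(abs(z-.066)<.006)]; print('front',p.shape, np.percentile(p,[2,50,98],axis=0).round(3).tolist(),cv2.minAreaRect(p[:,:2].astype(np.float32)))
E
```

```text
top 0 [0.4815 0.5957 0.0203] [0.0047 0.0203 0.0276]
top 1 [0.5559 0.4011 0.0323] [0.0164 0.0323 0.0399]
top 2 [0.3501 0.5036 0.0206] [0.0071 0.0206 0.0273]
top 3 [0.5605 0.235  0.0341] [0.0268 0.0341 0.0397]
top 4 [0.3072 0.3323 0.0201] [0.0008 0.0201 0.0275]
top 5 [0.5533 0.3122 0.0321] [0.012  0.0321 0.0393]
top 6 [0.3246 0.1531 0.0196] [-0.0004  0.0196  0.0265]
top 7 [0.5537 0.1419 0.0333] [0.0139 0.0333 0.0392]
top stem1_seat [ 0.4819 -0.367   0.1023] [[0.468, -0.389, 0.096], [0.482, -0.367, 0.102], [0.499, -0.356, 0.129]]
top manifold [ 0.4991 -0.2245  0.044 ] [[0.439, -0.401, 0.007], [0.499, -0.225, 0.044], [0.574, -0.039, 0.126]]
top jar [0.3659 0.0228 0.07  ] [[0.342, -0.004, 0.036], [0.366, 0.023, 0.07], [0.391, 0.047, 0.074]]
top beaker [ 0.7853 -0.0379  0.0567] [[0.739, -0.067, 0.004], [0.785, -0.038, 0.057], [0.805, -0.002, 0.093]]
top bucket [ 0.7685 -0.2024  0.0468] [[0.698, -0.245, 0.003], [0.769, -0.202, 0.047], [0.808, -0.136, 0.102]]
cab [[0.65, 0.07, 0.082], [0.765, 0.277, 0.086], [0.887, 0.482, 0.091]]
((0.7700984477996826, 0.2761707007884979), (0.2439755648374557
[... 882 characters left out ...]
126]]
side jar [0.3625 0.0067 0.0651] [[0.338, -0.009, 0.003], [0.362, 0.007, 0.065], [0.389, 0.043, 0.074]]
side beaker [ 0.7698 -0.0348  0.0622] [[0.74, -0.068, 0.008], [0.77, -0.035, 0.062], [0.806, -0.003, 0.092]]
side bucket [ 0.7756 -0.1851  0.0577] [[0.698, -0.245, 0.003], [0.776, -0.185, 0.058], [0.811, -0.136, 0.102]]
cab [[0.651, 0.067, 0.081], [0.764, 0.244, 0.087], [0.888, 0.479, 0.091]]
((0.7705285549163818, 0.27607324719429016), (0.24345175921916962, 0.4232461452484131), 1.150173544883728)
front (444, 3) [[0.452, 0.066, 0.061], [0.46, 0.239, 0.067], [0.468, 0.462, 0.071]] ((0.46059197187423706, 0.26801618933677673), (0.01398464199155569, 0.4140109419822693), 1.0089561939239502)
```

View pics/min_top.png

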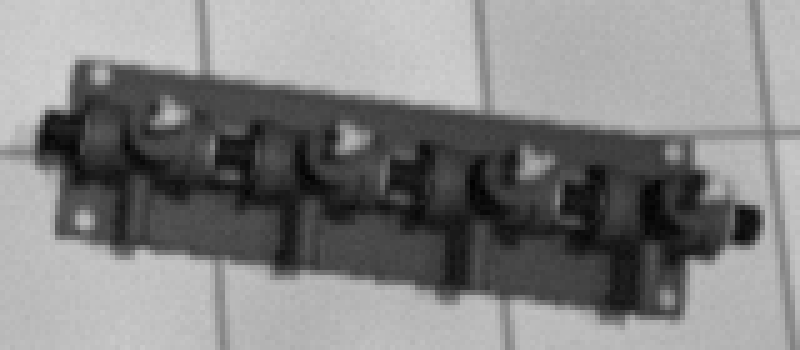

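View pics/min_side.png

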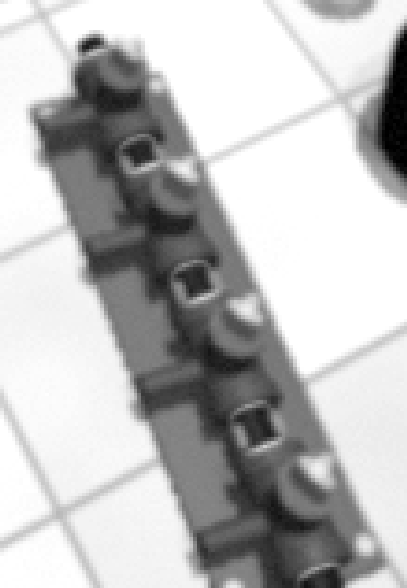

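```bash
cat > fit.py <<'E'
from h import *
from scipy.optimize import least_squares
from scipy.ndimage import gaussian_filter
S=8
def box(x0,x1,y0,y1,z0,z1):
    return np.array([[x,y,z] for x in(x0,x1) for y in(y0,y1) for z in(z0,z1)],float)
def place(P,x,y,z,a):
    c,s=np.cos(a),np.sin(a); return np.stack([x+c*P[:,0]-s*P[:,1],y+s*P[:,0]+c*P[:,1],z+P[:,2]],-1)
def cover(n,polys,win,off=(0,0),sig=.6,hull=True):
    u0,v0,u1,v1=win; im=np.zeros(((v1-v0)*S,(u1-u0)*S),np.uint8)
    for P in polys:
        q=(proj(n,P)+off-[u0,v0]+.5)*S-.5
        q=q.astype(np.float32)
        if hull: q=cv2.convexHull(q)[:,0]
        cv2.fillPoly(im,[np.round(q*16).astype(np.int32)],255,shift=4)
    f=cv2.resize(im,(u1-u0,v1-v0),interpolation=cv2.INTER_AREA).astype(float)/255
    return gaussian_filter(f,sig)
BARS=[(-4,4,-12,12),(4,14,-4,4)]
def stemcov(n,x,y,a,zs,win,off):
    top=[place(np.array(box(b[0]+.5,b[1]-.5,b[2]+.5,b[3]-.5,127,127))/1000,x,y,0,a) for b in BARS]
    full=[place(box(*b,100,126)/1000,x,y,0,a) for b in BARS]
    ci=np.linspace(0,2*np.pi,40)
    t=cover(n,top,win,off); f=cover(n,full+top,win,off)
    col=np.stack([x+.018*np.cos(ci),y+.018*np.sin(ci),0*ci+.1],-1)
    c=cover(n,[col],win,off)
    return t,np.clip(f-t,0,1),np.clip(c-f,0,1)
def stem_res(n,img,x,y,a,off=(0,0)):
    c=proj(n,[[x,y,.115]])[0]; u,v=np.round(STW[n][tuple([0])] if 0 else c).astype(int)
    return u,v
E
cat > stems.py <<'E'
from fit import *
def run(fn_top='top0',fn_side='side0',g=(0.505,-0.215,-0.14),yaws=None):
    imgs={n:cv2.imread(f'pics/{f}.png').min(2).astype(float) for n,f in(('top',fn_top),('side',fn_side))}
    out={}
    for cams in (('top',),('side',),('top','side')):
        def stems(p):
            c,s=np.cos(p[2]),np.sin(p[2])
            return [(p[0]-s*l,p[1]+c*l,p[2]+p[3+i]) for i,l in enumerate((-.15,-.05,.05,.15))]
        best=None
        def mk(p0):
            wins={}
            for n in cams:
                for i,(x,y,a) in enumerate(stems(p0)):
                    u,v=np.round(proj(n,[[x,y,.118]])[0]).astype(int); wins[n,i]=(u-9,v-9,u+10,v+10)
            def res(p,full=False):
                r=[]
                for (n,i),w in wins.items():
                    x,y,a=stems(p)[i]
                    off=p[7:9] if (n=='side' and len(cams)==2) else (0,0)
                    t,sd,c=stemcov(n,x,y,a,0,w,off)
                    I=imgs[n][w[1]:w[3],w[0]:w[2]]
                    if I.shape!=t.shape: continue
                    tot=np.clip(t+sd+c,0,1); wt=np.sqrt(np.clip(gaussian_filter(t+sd,1.0)*1.3,0,1))+.0
                    A=np.stack([t,sd,np.ones_like(t)],-1).reshape(-1,3); W=wt.ravel()[:,None]
                    k,_,_,_=np.linalg.lstsq(A*W+0,(I.ravel()*W[:,0]),rcond=None)
                    r.append(((A@k-I.ravel())*W[:,0])/20/np.sqrt(wt.sum()))
                r=np.concatenate(r); return r
            return res
        for y0 in ([.6]*4,[.45]*4,[.75]*4):
            p=np.array(list(g)+list(y0)+[0,0])
            for it in range(3):
                res=mk(p); s=least_squares(res,p,diff_step=None,x_scale=[.003,.003,.02,.1,.1,.1,.1,.5,.5],bounds=([-2,-2,-1,.3,.3,.3,.3,-3,-3],[2,2,1,.9,.9,.9,.9,3,3]),method='trf',jac=lambda q:num(res,q))
                p=s.x
            if best is None or s.cost<best[0]: best=(s.cost,p)
        print(cams,round(best[0],4),best[1].round(4)); out[cams]=best[1]
    return out
def num(f,q):
    h=[5e-4,5e-4,5e-3]+[.03]*4+[.1,.1]; J=[]
    for i in range(9):
        d=np.zeros(9); d[i]=h[i]; J.append((f(q+d)-f(q-d))/2/h[i])
    return np.stack(J,-1)
if __name__=='__main__':
    # initial from plate corners: depth cloud
    for n in('top','side'):
        W=cloud(n,np.load(f'pics/{n}0.npy')); M=np.load(f'pics/m_{n}_manifold_0.npy')
        p=W[M]; p=p[(p[:,2]>.112)]; print(n,len(p))
        k=cv2.kmeans(p[:,:2].astype(np.float32),4,None,(3,100,1e-6),10,cv2.KMEANS_PP_CENTERS)[2]; k=k[k[:,1].argsort()]; print(k.round(4).tolist())
        d=k[3]-k[0]; g=(k[:,0].mean(),k[:,1].mean(),np.arctan2(-d[0],d[1])); print(g)
        if n=='top': g0=g
    run(g=(g0[0]-.002,g0[1],g0[2]))
E
python3 stems.py
```

```text
top 177
[[0.4853000044822693, -0.3677999973297119], [0.5016000270843506, -0.2703999876976013], [0.5171999931335449, -0.17229999601840973], [0.53329998254776, -0.07509999722242355]]
(np.float32(0.5093254), np.float32(-0.22140719), np.float32(-0.1625839))
side 281
[[0.4846999943256378, -0.37220001220703125], [0.5005999803543091, -0.2736999988555908], [0.5167999863624573, -0.17560000717639923], [0.5331000089645386, -0.07769999653100967]]
(np.float32(0.50878793), np.float32(-0.22478458), np.float32(-0.16279793))Traceback (most recent call last):
  File "stems.py", line 50, in <module>
    run(g=(g0[0]-.002,g0[1],g0[2]))
    ~~~^^^^^^^^^^^^^^^^^^^^^^^^^^^^
  File "stems.py", line 32, in run
    res=mk(p); s=least_squares(res,p,diff_step=None,x_scale=[.003,.003,.02,.1,.1,.1,.1,.5,.5],bounds=([-2,-2,-1,.3,.3,.3,.3,-3,-3],[2,2,1,.9,.9,.9,.9,3,3]),method='trf',jac=lambda q:num(res,q))
                 ~~~~~~~~~~~~~^^^^^^^^^^^^^^^^^^^^^^^^^^^^^^^^^^^^^^^^^^^^^^^^^^^^^^^^^^^^^^^^^^^^^^^^^^^^^^^^^^^^^^^^^^^^^^^^^^^^^^^^^^^^^^^^^^^^^^^^^^^^^^^^^^^^^^^^^^^^^^^^^^^^^^^^^^^^^^^^^^^
    return func(*
[... 1216 characters left out ...]
))/2/h[i])
                                        ~^^^^^
  File "stems.py", line 20, in res
    t,sd,c=stemcov(n,x,y,a,0,w,off)
           ~~~~~~~^^^^^^^^^^^^^^^^^
  File "fit.py", line 23, in stemcov
    t=cover(n,top,win,off); f=cover(n,full+top,win,off)
                              ~~~~~^^^^^^^^^^^^^^^^^^^^
  File "fit.py", line 12, in cover
    q=(proj(n,P)+off-[u0,v0]+.5)*S-.5
       ~~~~^^^^^
  File "h.py", line 15, in proj
    c,R,t=cam(n); P=np.atleast_2d(X)@R.T+t
          ~~~^^^
  File "h.py", line 4, in cam
    c=vision.camera_info(n); R,_=cv2.Rodrigues(np.array(c['rvec'],float)); return c,R,np.array(c['tvec'],float).ravel()
ValueError: time passes only in moves, steps and waits
```

```bash
python3 - <<'E'
s=open('h.py').read()
s=s.replace("def cam(n):\n","_C={}\ndef cam(n):\n    if n in _C: return _C[n]\n    _C[n]=_cam(n); return _C[n]\ndef _cam(n):\n",1)
open('h.py','w').write(s)
s=open('stems.py').read()
s=s.replace("wins[n,i]=(u-9,v-9,u+10,v+10)","wins[n,i]=(u-9,v-9,u+10,v+10); t,sd,c=stemcov(n,x,y,a,0,wins[n,i],p0[7:9] if (n=='side' and len(cams)==2) else (0,0)); wts[n,i]=np.sqrt(np.clip(gaussian_filter(t+sd,1.2)*2,0,1))")
s=s.replace("wins={}","wins={};wts={}")
s=s.replace("wt=np.sqrt(np.clip(gaussian_filter(t+sd,1.0)*1.3,0,1))+.0","wt=wts[n,i]")
open('stems.py','w').write(s)
E
time python3 stems.py
```

```text
top 177
[[0.4853000044822693, -0.3677999973297119], [0.5016000270843506, -0.2703999876976013], [0.5171999931335449, -0.17229999601840973], [0.53329998254776, -0.07509999722242355]]
(np.float32(0.5093254), np.float32(-0.22140719), np.float32(-0.1625839))
side 281
[[0.4846999943256378, -0.37220001220703125], [0.5005999803543091, -0.2736999988555908], [0.5167999863624573, -0.17560000717639923], [0.5331000089645386, -0.07769999653100967]]
(np.float32(0.50878793), np.float32(-0.22478458), np.float32(-0.16279793))
('top',) 0.6356 [ 0.5087 -0.2253 -0.1621  0.5999  0.6     0.6     0.5999  0.      0.    ]
('side',) 0.8759 [ 0.5071 -0.2249 -0.1601  0.5999  0.6     0.6     0.6     0.      0.    ]
('top', 'side') 1.496 [ 0.5088 -0.2257 -0.1586  0.5386  0.6493  0.6539  0.5813 -0.9211 -0.0612]
real	0m37.533s
user	0m41.085s
sys	0m0.397s
```

```bash
cat > st2.py <<'E'
from fit import *
from scipy.optimize import minimize
import sys
imgs={n:cv2.imread(f'pics/{n}0.png').min(2).astype(float) for n in('top','side')}
g=(.508,-.2253,-.161)
def cost(n,x,y,a,w,wt):
    t,sd,c=stemcov(n,x,y,a,0,w,(0,0)); I=imgs[n][w[1]:w[3],w[0]:w[2]]
    A=np.stack([t,sd,np.ones_like(t)],-1).reshape(-1,3); W=wt.ravel()
    k=np.linalg.lstsq(A*W[:,None],I.ravel()*W,rcond=None)[0]
    return (((A@k-I.ravel())*W)**2).sum()/(W**2).sum(),k
for n in('top','side'):
  for i,l in enumerate((-.15,-.05,.05,.15)):
    x0,y0=g[0]-np.sin(g[2])*l,g[1]+np.cos(g[2])*l
    u,v=np.round(proj(n,[[x0,y0,.118]])[0]).astype(int); w=(u-9,v-9,u+10,v+10)
    wt=0
    for a in (.4,.6,.8):
      t,sd,c=stemcov(n,x0,y0,g[2]+a,0,w,(0,0)); wt=np.maximum(wt,t+sd)
    wt=np.sqrt(np.clip(gaussian_filter(wt,1.)*2,0,1))
    if imgs[n][w[1]:w[3],w[0]:w[2]].shape!=wt.shape: print('edge');continue
    R=[]
    for th in np.arange(.3,.95,.1):
      s=minimize(lambda p:cost(n,x0+p[0]/1000,y0+p[1]/1000,g[2]+th,w,wt)[0],[0,0],method='Nelder-Mead',options=dict(initial_simplex=[[0,0],[2,0],[0,2]],xatol=.1,fatol=.05,maxiter=40))
      R.append((s.fun,th,*s.x))
    R=np.array(R); b=R[R[:,0].argmin()]
    s=minimize(lambda p:cost(n,x0+p[0]/1000,y0+p[1]/1000,g[2]+p[2],w,wt)[0],[b[2],b[3],b[1]],method='Nelder-Mead',options=dict(initial_simplex=[[b[2],b[3],b[1]],[b[2]+1,b[3],b[1]],[b[2],b[3]+1,b[1]],[b[2],b[3],b[1]+.06]],xatol=.02,fatol=.02,maxiter=80))
    print(n,i+1,'cost',R[:,0].round(1),'best',s.x.round(3),round(s.fun,2),cost(n,x0+s.x[0]/1000,y0+s.x[1]/1000,g[2]+s.x[2],w,wt)[1].round())
E
python3 st2.py
```

```text
top 1 cost [441.2 404.  389.  382.9 389.9 415.1 445.2] best [ 2.354 -1.334  0.6  ] 381.89 [ 61. -35.  54.]
top 2 cost [150.7  94.6  57.1  39.7  40.1  69.5 104.7] best [-0.033  0.705  0.599] 39.3 [ 57. -22.  40.]
top 3 cost [169.1 114.5  79.   66.2  66.3  93.8 129.2] best [0.32  0.224 0.612] 63.16 [ 62. -23.  41.]
top 4 cost [ 87.7  73.1  78.5  99.6 131.1 168.1 202.5] best [0.155 0.344 0.4  ] 73.09 [ 59. -19.  44.]
side 1 cost [187.5 152.4 137.  162.2 206.7 267.5 343.4] best [-1.066  0.847  0.5  ] 136.96 [ 55. -33.  84.]
side 2 cost [268.  211.8 173.6 147.7 143.3 169.2 205.2] best [-0.688  0.066  0.668] 141.81 [ 52. -33.  87.]
side 3 cost [228.5 181.1 142.2 121.8 123.2 139.5 175.3] best [-0.667  0.212  0.644] 119.23 [ 56. -31.  86.]
side 4 cost [415.9 445.4 416.4 391.9 381.9 391.2 430.6] best [-3.08  -2.567  0.7  ] 381.95 [-17. -90. 140.]
```

```bash
cat > hfit.py <<'E'
from fit import *
from scipy.optimize import minimize
ARM=box(25,90,-8,8,-6,6)/1000
def red(im): im=im.astype(float); return np.clip(im[:,:,2]-im[:,:,:2].max(2),0,None)
def hfit(imgs,x,y,z,a,freez=False,verbose=True,cams=('top','side')):
    """imgs: dict of BGR. per-cam and joint fits of the red arm; returns joint"""
    res={}
    R={n:red(imgs[n]) for n in cams}
    w={}
    for n in cams:
        q=proj(n,place(ARM,x,y,z,a)); w[n]=tuple(np.r_[np.floor(q.min(0)-7),np.ceil(q.max(0)+8)].astype(int))
    def cost(p,cs):
        c=0
        for n in cs:
            f=cover(n,[place(ARM,x+p[0]/1000,y+p[1]/1000,z+p[3]/1000,a+p[2]/50)],w[n],sig=.5)
            I=R[n][w[n][1]:w[n][3],w[n][0]:w[n][2]]; k=(f*I).sum()/max((f*f).sum(),1e-9)
            c+=((k*f-I)**2).sum()/(I**2).sum()
        return c/len(cs)
    for cs in [(n,) for n in cams]+([cams] if len(cams)>1 else []):
        d=4 if (len(cs)>1 and freez) else 3
        f=lambda p:cost(np.r_[p,[0]*(4-d)],cs)
        s=minimize(f,np.zeros(d),method='Nelder-Mead',options=dict(initial_simplex=np.vstack([np.zeros(d),np.eye(d)*4]),xatol=.03,fatol=1e-5,maxiter=200))
        s=minimize(f,s.x,method='Nelder-Mead',options=dict(initial_simplex=s.x+np.vstack([np.zeros(d),np.eye(d)*2]),xatol=.03,fatol=1e-5,maxiter=200))
        p=np.r_[s.x,[0]*(4-d)]; r=(x+p[0]/1000,y+p[1]/1000,z+p[3]/1000,a+p[2]/50); res[cs]=r
        if verbose: print(cs,np.round(r,4),round(s.fun,3))
    return r
if __name__=='__main__':
    imgs={n:cv2.imread(f'pics/{n}0.png') for n in('top','side')}
    for x,y,a in ((.527,.397,.12),(.525,.313,0),(.53,.235,.05),(.525,.141,0)):
        print(); hfit(imgs,x,y,.024,a,True)
E
python3 hfit.py; python3 -c "
from h import *
o=env.observe();print(o['time_s'])"
```

```text
('top',) [0.5408 0.3978 0.024  0.1371] 0.104
('side',) [0.5421 0.3969 0.024  0.1996] 0.252
('top', 'side') [0.5405 0.3977 0.0277 0.1291] 0.186

('top',) [ 0.535   0.3155  0.024  -0.0036] 0.08
('side',) [0.5358 0.3172 0.024  0.0123] 0.412
('top', 'side') [ 0.5341  0.3144  0.0283 -0.0049] 0.251

('top',) [0.5403 0.2331 0.024  0.0501] 0.067
('side',) [0.5413 0.2351 0.024  0.0749] 0.322
('top', 'side') [0.5394 0.2335 0.0273 0.044 ] 0.2

('top',) [ 0.535   0.142   0.024  -0.0291] 0.053
('side',) [ 0.5364  0.1443  0.024  -0.0289] 0.195
('top', 'side') [ 0.5344  0.1409  0.0266 -0.0131] 0.131
0.9
```

```bash
cat > go.py <<'E'
import sys
from h import *
from scipy.spatial.transform import Rotation as Ro
# usage: go.py x y z yawdeg_of_tool_y  -> turn first (about tool axes), then shift in turned tool frame
def go(x,y,z,yaw):
    o=env.observe(); p=o['position']; R=o['tool_rot']
    a=np.radians(yaw); ty=np.array([np.cos(a),np.sin(a),0]); tz=np.array([0,0,-1.]); T=np.stack([np.cross(ty,tz),ty,tz],1)
    rv=Ro.from_matrix(R.T@T).as_rotvec()/.15
    d=T.T@(np.array([x,y,z])-p)/.04
    print('t',round(o['time_s'],2),'TCP',p.round(4),'yaw',round(np.degrees(np.arctan2(R[1,1],R[0,1])),2),'q',o['q'].round(0),'ft',o['ft_force'].round(1),'w',round(o['grip_width'],4))
    print('TURN total units',rv.round(3),' then SHIFT total units',d.round(3),'|min rows',round(max(np.linalg.norm(rv)*.15/.15,np.linalg.norm(d)*.04/.05),1))
if __name__=='__main__': go(*map(float,sys.argv[1:5]))
E
python3 go.py .535 .142 .20 89
```

```text
t 0.9 TCP [0.1247 0.5356 0.2313] yaw 76.89 q [ 65.  22.  74.  -0.  84. -12.] ft [-0.2 -0.2  0.5] w 0.0856
TURN total units [-0.     0.    -1.408]  then SHIFT total units [-10.427  -9.661   0.783] |min rows 11.4
```

Request:
{"api": "jog_arm", "payload": {"plan": [[[0, 0, 0, 0, 0, -0.7], [0, 0, 0, 0, 0, -0.7], [-0.745, -0.69, 0.056, 0, 0, 0], [-0.745, -0.69, 0.056, 0, 0, 0], [-0.745, -0.69, 0.056, 0, 0, 0], [-0.745, -0.69, 0.056, 0, 0, 0], [-0.745, -0.69, 0.056, 0, 0, 0], [-0.745, -0.69, 0.056, 0, 0, 0], [-0.745, -0.69, 0.056, 0, 0, 0], [-0.745, -0.69, 0.056, 0, 0, 0]]], "grip": 0.4, "squeeze": 60}}

```text
time_s: 1.9
position: [0.36, 0.3091, 0.2135]
tool_rot: [[-1.0, 0.019, 0.0], [0.019, 1.0, 0.0], [-0.0, 0.0, -1.0]]
ft_force: [0.2, 0.9, -0.2]
grip_width: 0.0598
```

Request:
{"api": "jog_arm", "payload": {"plan": [[[-0.745, -0.69, 0.056, 0, 0, 0], [-0.745, -0.69, 0.056, 0, 0, 0], [-0.745, -0.69, 0.056, 0, 0, 0], [-0.745, -0.69, 0.056, 0, 0, 0], [-0.745, -0.69, 0.056, 0, 0, 0], [-0.745, -0.69, 0.056, 0, 0, 0], [0, 0, 0, 0, 0, 0], [0, 0, 0, 0, 0, 0]]]}}

```text
time_s: 2.7
position: [0.5348, 0.141, 0.1996]
tool_rot: [[-1.0, 0.02, -0.001], [0.02, 1.0, 0.0], [0.001, 0.0, -1.0]]
ft_force: [0.4, -0.8, 0.9]
grip_width: 0.0597
```

```bash
python3 go.py .535 .142 .018 89; python3 - <<'E'
from h import *
shot('top','top1'); shot('side','side1')
a=[cv2.resize(cv2.imread('pics/top1.png')[120:240,120:290],None,fx=3,fy=3),cv2.resize(cv2.imread('pics/side1.png')[100:260,180:320],None,fx=2.25,fy=2.25)]
cv2.imwrite('pics/d1.png',np.hstack([cv2.resize(a[0],(480,360)),cv2.resize(a[1],(315,360))]))
E
```

```text
t 2.7 TCP [0.5348 0.141  0.1996] yaw 88.84 q [  2.  24.  77.   0.  80. -86.] ft [ 0.4 -0.8  0.9] w 0.0597
TURN total units [ 0.001 -0.005 -0.019]  then SHIFT total units [-0.005  0.025  4.54 ] |min rows 3.6
```

View pics/d1.png

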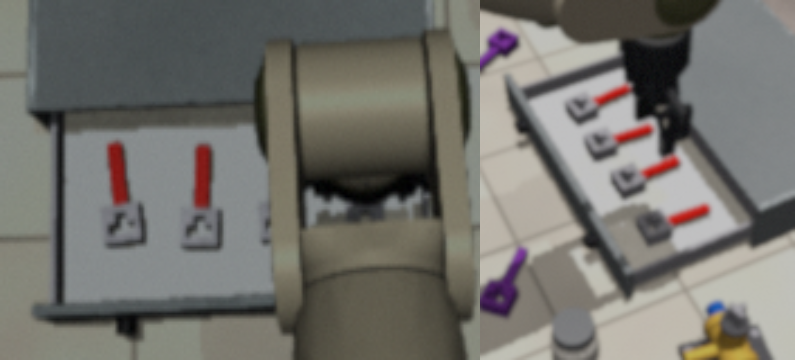

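The lookup confirms the target: the steel/red handle under the gripper, at about (655,225) in the right panel, with the purple ones well away on the bench. Descending now.

Request:
{"api": "jog_arm", "payload": {"plan": [[[0, 0.025, 0.8, 0, 0, 0], [0, 0, 0.8, 0, 0, 0], [0, 0, 0.8, 0, 0, 0], [0, 0, 0.8, 0, 0, 0], [0, 0, 0.7, 0, 0, 0], [0, 0, 0.5, 0, 0, 0], [0, 0, 0.25, 0, 0, 0], [0, 0, 0, 0, 0, 0]]]}}

```text
time_s: 3.6
position: [0.5339, 0.1431, 0.0134]
tool_rot: [[-1.0, 0.018, -0.002], [0.018, 1.0, -0.0], [0.002, -0.0, -1.0]]
ft_force: [0.7, -0.2, 0.4]
grip_width: 0.06
```

Request:
{"api": "jog_arm", "payload": {"plan": [[[0, 0, 0, 0, 0, 0], [0, 0, 0, 0, 0, 0], [0, 0, 0, 0, 0, 0], [0, 0, 0, 0, 0, 0], [0, 0, 0, 0, 0, 0]]], "grip": -0.4}}

```text
time_s: 4.1
position: [0.5354, 0.1427, 0.0155]
tool_rot: [[-1.0, 0.019, 0.003], [0.019, 1.0, 0.0], [-0.003, 0.0, -1.0]]
ft_force: [-0.4, 1.7, 7.0]
grip_width: 0.0389
```

Request:
{"api": "jog_arm", "payload": {"plan": [[[0, 0, -0.3, 0, 0, 0], [0, 0, -0.7, 0, 0, 0], [0, 0, -0.8, 0, 0, 0], [0, 0, -0.8, 0, 0, 0], [0, 0, -0.8, 0, 0, 0], [0, 0, -0.8, 0, 0, 0], [0, 0, -0.4, 0, 0, 0], [0, 0, 0, 0, 0, 0]]]}}

```text
time_s: 4.9
position: [0.5352, 0.1425, 0.201]
tool_rot: [[-1.0, 0.019, 0.005], [0.019, 1.0, 0.0], [-0.005, 0.0, -1.0]]
ft_force: [-0.1, 0.2, -2.8]
grip_width: 0.0387
```

```bash
python3 go.py .5326 -.0765 .20 104.5; python3 - <<'E'
from h import *
from hfit import hfit
shot('top','top2'); shot('side','side2')
c=proj('side',[[.56,.14,.2]])[0].astype(int); print(c)
cv2.imwrite('pics/d2.png',cv2.resize(cv2.imread('pics/side2.png')[90:270,180:340],None,fx=3,fy=3))
E
```

```text
t 4.9 TCP [0.5352 0.1425 0.201 ] yaw 88.92 q [  3.  23.  77.  -0.  79. -86.] ft [-0.1  0.2 -2.8] w 0.0387
TURN total units [-0.003  0.036 -1.812]  then SHIFT total units [ 1.434 -5.285  0.025] |min rows 4.4
[265 159]
```

View pics/d2.png

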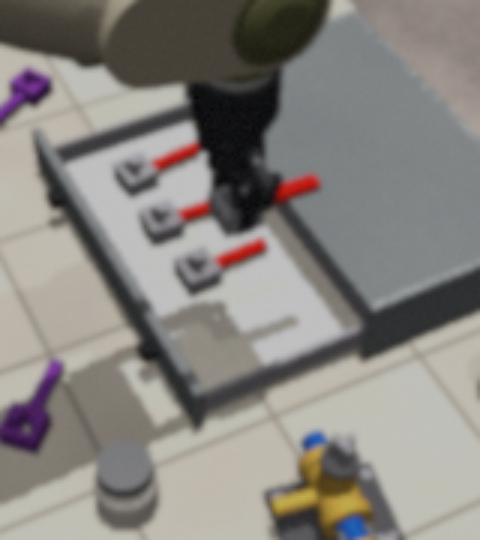

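Request:
{"api": "jog_arm", "payload": {"plan": [[[0, 0, 0, 0, 0, -0.9], [0, 0, 0, 0, 0, -0.91], [0.179, -0.66, 0, 0, 0, 0], [0.179, -0.66, 0, 0, 0, 0], [0.179, -0.66, 0, 0, 0, 0], [0.179, -0.66, 0, 0, 0, 0], [0.179, -0.66, 0, 0, 0, 0], [0.179, -0.66, 0, 0, 0, 0], [0.179, -0.66, 0, 0, 0, 0], [0.179, -0.66, 0, 0, 0, 0]]]}}

```text
time_s: 6.0
position: [0.5312, -0.0772, 0.1964]
tool_rot: [[-0.968, -0.25, -0.003], [-0.25, 0.968, 0.001], [0.003, 0.002, -1.0]]
ft_force: [0.6, -0.7, -1.9]
grip_width: 0.0386
```

Request:
{"api": "jog_arm", "payload": {"plan": [[[0, 0, 0.6, 0, 0, 0], [0, 0, 0.65, 0, 0, 0], [0, 0, 0, 0, 0, 0], [0, 0, 0, 0, 0, 0]]]}}

```text
time_s: 6.4
position: [0.5317, -0.0762, 0.1476]
tool_rot: [[-0.968, -0.25, -0.002], [-0.25, 0.968, 0.001], [0.002, 0.001, -1.0]]
ft_force: [-0.4, 0.4, -2.5]
grip_width: 0.0391
```

```bash
python3 go.py .5326 -.0765 .15 104.5; python3 - <<'E'
from h import *
from hfit import hfit
shot('top','top3'); shot('side','side3')
o=env.observe(); p=o['position']; R=o['tool_rot']; a=np.arctan2(R[1,1],R[0,1])-np.pi/2
imgs={n:cv2.imread(f'pics/{n}3.png') for n in('top','side')}
hfit(imgs,p[0],p[1],p[2]+.0085,a,True)
c=proj('side',[[.55,-.07,.14]])[0].astype(int); print(c)
A=cv2.resize(imgs['side'][c[1]-50:c[1]+50,c[0]-50:c[0]+50],None,fx=4,fy=4,interpolation=2)
c=proj('top',[[.55,-.07,.14]])[0].astype(int); print(c)
B=cv2.resize(imgs['top'][c[1]-50:c[1]+50,c[0]-50:c[0]+50],None,fx=4,fy=4,interpolation=2)
cv2.imwrite('pics/d3.png',np.hstack([A,B]))
E
```

```text
t 6.4 TCP [ 0.5317 -0.0762  0.1476] yaw 104.48 q [ -21.   25.   84.   -0.   71. -125.] ft [-0.4  0.4 -2.5] w 0.0391
TURN total units [ 0.007 -0.011 -0.002]  then SHIFT total units [-0.02  -0.013 -0.059] |min rows 0.1
('top',) [ 0.5527 -0.1107  0.1574  0.7616] 0.832
('side',) [ 0.5624 -0.0918  0.1574  0.6585] 0.632
('top', 'side') [ 0.5454 -0.1025  0.1628  0.6287] 0.749
[299 229]
[326 180]
```

View pics/d3.png

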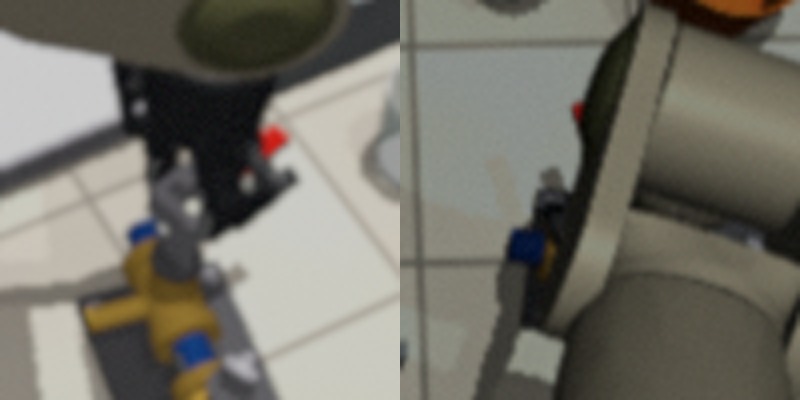

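Request:
{"api": "jog_arm", "payload": {"plan": [[[0, -0.01, 0.2, 0, 0, 0], [0, 0, 0.1, 0, 0, 0], [0, 0, 0.1, 0, 0, 0], [0, 0, 0, 0, 0, 0]]]}}

```text
time_s: 6.9
position: [0.5318, -0.0766, 0.1314]
tool_rot: [[-0.968, -0.25, -0.001], [-0.25, 0.968, 0.0], [0.001, 0.001, -1.0]]
ft_force: [0.4, -0.8, -2.4]
grip_width: 0.0386
```

Request:
{"api": "jog_arm", "payload": {"plan": [[[0, 0, 0.1, 0, 0, 0], [0, 0, 0, 0, 0, 0]]]}}

```text
time_s: 7.1
position: [0.5319, -0.0767, 0.1276]
tool_rot: [[-0.968, -0.25, -0.001], [-0.25, 0.968, 0.0], [0.0, 0.0, -1.0]]
ft_force: [0.0, -0.1, -1.5]
grip_width: 0.0388
```

Request:
{"api": "jog_arm", "payload": {"plan": [[[0, 0, 0.08, 0, 0, 0], [0, 0, 0, 0, 0, 0]]]}}

```text
time_s: 7.3
position: [0.5319, -0.0767, 0.1244]
tool_rot: [[-0.968, -0.25, -0.001], [-0.25, 0.968, 0.0], [0.0, 0.0, -1.0]]
ft_force: [0.1, 0.2, -1.1]
grip_width: 0.0392
```

Request:
{"api": "jog_arm", "payload": {"plan": [[[0, 0, 0.08, 0, 0, 0], [0, 0, 0, 0, 0, 0]]]}}

```text
time_s: 7.5
position: [0.5319, -0.0767, 0.1212]
tool_rot: [[-0.968, -0.25, -0.001], [-0.25, 0.968, 0.0], [0.001, 0.0, -1.0]]
ft_force: [-0.2, -0.2, -2.7]
grip_width: 0.0387
```

Request:
{"api": "jog_arm", "payload": {"plan": [[[0, 0, 0.1, 0, 0, 0], [0, 0, 0.1, 0, 0, 0], [0, 0, 0.1, 0, 0, 0], [0, 0, 0, 0, 0, 0]]]}}

```text
time_s: 7.9
position: [0.5318, -0.0766, 0.1089]
tool_rot: [[-0.968, -0.25, -0.001], [-0.25, 0.968, 0.0], [0.001, 0.001, -1.0]]
ft_force: [-0.5, 0.7, -2.4]
grip_width: 0.0386
```

Request:
{"api": "jog_arm", "payload": {"plan": [[[0, 0, 0.1, 0, 0, 0], [0, 0, 0.05, 0, 0, 0], [0, 0, 0, 0, 0, 0]]]}}

```text
time_s: 8.2
position: [0.5321, -0.0767, 0.1036]
tool_rot: [[-0.968, -0.25, 0.0], [-0.25, 0.968, -0.0], [-0.0, -0.0, -1.0]]
ft_force: [-0.9, 0.5, -2.2]
grip_width: 0.0388
```

Request:
{"api": "jog_arm", "payload": {"plan": [[[0, 0, 0.05, 0, 0, 0], [0, 0, 0, 0, 0, 0]]]}}

```text
time_s: 8.4
position: [0.5322, -0.0767, 0.1033]
tool_rot: [[-0.968, -0.25, 0.002], [-0.25, 0.968, -0.001], [-0.001, -0.001, -1.0]]
ft_force: [-6.2, 2.2, 16.6]
grip_width: 0.0388
```

Request:
{"api": "jog_arm", "payload": {"plan": [[[0, 0, 0.05, 0, 0, 0], [0, 0, 0, 0, 0, 0]]]}}

```text
time_s: 8.6
position: [0.5323, -0.0768, 0.1032]
tool_rot: [[-0.968, -0.25, 0.003], [-0.25, 0.968, -0.002], [-0.003, -0.002, -1.0]]
ft_force: [-11.7, 3.5, 32.6]
grip_width: 0.0389
```

Request:
{"api": "jog_arm", "payload": {"plan": [[[0, 0, -0.09, 0, 0, 0], [0, 0, 0, 0, 0, 0.7], [0, 0, 0, 0, 0, 0.7], [0, 0, 0, 0, 0, 0.7], [0, 0, 0, 0, 0, 0.5], [0, 0, 0, 0, 0, 0]]]}}

```text
time_s: 9.2
position: [0.5331, -0.0768, 0.1036]
tool_rot: [[-0.991, 0.137, 0.003], [0.137, 0.991, -0.0], [-0.003, -0.0, -1.0]]
ft_force: [4.2, 1.2, 0.4]
grip_width: 0.039
```

```bash
python3 go.py .532 -.0769 .1035 80.8; python3 -c "
from h import *
o=env.observe();print(o['wrist_torque'].round(3))"
```

```text
t 9.2 TCP [ 0.5331 -0.0768  0.1036] yaw 82.11 q [ -21.   28.   87.    0.   64. -103.] ft [4.2 1.2 0.4] w 0.039
TURN total units [-0.     0.019  0.152]  then SHIFT total units [ 0.028 -0.007  0.003] |min rows 0.2
[ 0.118 -0.713  0.04 ]
```

Request:
{"api": "jog_arm", "payload": {"plan": [[[0, 0, 0, 0, 0, 0.3], [0, 0, 0, 0, 0, 0.3], [0, 0, 0, 0, 0, 0]]]}}

```text
time_s: 9.5
position: [0.5331, -0.077, 0.1036]
tool_rot: [[-0.975, 0.224, 0.003], [0.224, 0.975, -0.001], [-0.003, -0.0, -1.0]]
ft_force: [6.6, 0.3, 1.3]
grip_width: 0.0389
```

```bash
cat > st.py <<'E'
from h import *
o=env.observe();R=o['tool_rot'];print('t',round(o['time_s'],2),o['position'].round(4),'yaw',round(np.degrees(np.arctan2(R[1,1],R[0,1])),2),'F',o['ft_force'].round(1),'T',o['wrist_torque'].round(3),'w',round(o['grip_width'],4),'q6',o['q'][5].round(1),'tau6',o['joint_efforts'][5].round(3))
E
python3 st.py
```

```text
t 9.5 [ 0.5331 -0.077   0.1036] yaw 77.06 F [6.6 0.3 1.3] T [ 0.032 -0.878  0.119] w 0.0389 q6 -97.9 tau6 0.542
```

Request:
{"api": "jog_arm", "payload": {"plan": [[[0, 0, 0, 0, 0, 0.3], [0, 0, 0, 0, 0, 0.3], [0, 0, 0, 0, 0, 0]]]}}

```text
time_s: 9.8
position: [0.5331, -0.0771, 0.1036]
tool_rot: [[-0.951, 0.31, 0.003], [0.31, 0.951, -0.001], [-0.003, -0.0, -1.0]]
ft_force: [5.1, -0.9, 0.8]
grip_width: 0.0385
```

```bash
python3 st.py
```

```text
t 9.8 [ 0.5331 -0.0771  0.1036] yaw 71.92 F [ 5.1 -0.9  0.8] T [-0.109 -0.861  0.144] w 0.0385 q6 -92.8 tau6 0.511
```

Request:
{"api": "jog_arm", "payload": {"plan": [[[0, 0, 0, 0, 0, 0.3], [0, 0, 0, 0, 0, 0]]]}}

```text
time_s: 10.0
position: [0.5331, -0.0772, 0.1036]
tool_rot: [[-0.936, 0.353, 0.003], [0.353, 0.936, -0.001], [-0.003, -0.0, -1.0]]
ft_force: [4.8, -0.4, 0.9]
grip_width: 0.0388
```

```bash
python3 st.py
```

```text
t 10.0 [ 0.5331 -0.0772  0.1036] yaw 69.34 F [ 4.8 -0.4  0.9] T [-0.167 -0.845  0.137] w 0.0388 q6 -90.2 tau6 0.494
```

Request:
{"api": "jog_arm", "payload": {"plan": [[[0, 0, 0, 0, 0, 0.3], [0, 0, 0, 0, 0, 0]]]}}

```text
time_s: 10.2
position: [0.5331, -0.0772, 0.1036]
tool_rot: [[-0.919, 0.394, 0.003], [0.394, 0.919, -0.001], [-0.003, -0.0, -1.0]]
ft_force: [5.3, -1.2, 0.3]
grip_width: 0.0388
```

```bash
python3 st.py; python3 - <<'E'
from h import *
shot('side','side4'); 
c=proj('side',[[.55,-.07,.14]])[0].astype(int)
cv2.imwrite('pics/d4.png',cv2.resize(cv2.imread('pics/side4.png')[c[1]-50:c[1]+60,c[0]-60:c[0]+60],None,fx=5,fy=5,interpolation=2))
E
```

```text
t 10.2 [ 0.5331 -0.0772  0.1036] yaw 66.82 F [ 5.3 -1.2  0.3] T [-0.099 -0.905  0.546] w 0.0388 q6 -87.6 tau6 0.948
```

View pics/d4.png

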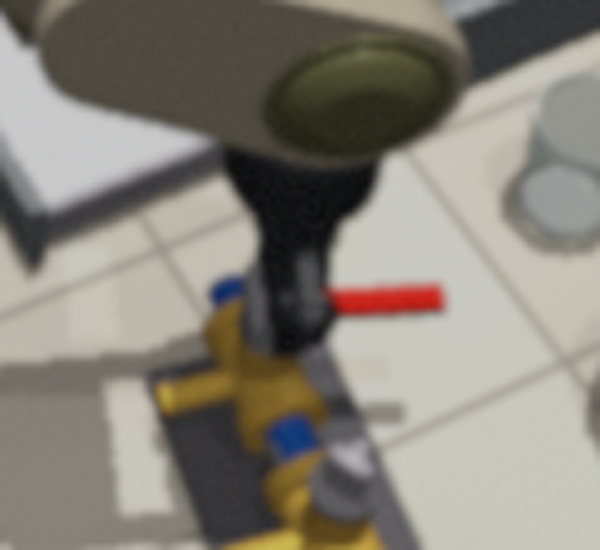

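Request:
{"api": "jog_arm", "payload": {"plan": [[[0, 0, 0, 0, 0, 0.2], [0, 0, 0, 0, 0, 0]]]}}

```text
time_s: 10.45
position: [0.5331, -0.0772, 0.1036]
tool_rot: [[-0.908, 0.42, 0.003], [0.42, 0.908, -0.002], [-0.003, -0.0, -1.0]]
ft_force: [6.2, -0.8, 1.1]
grip_width: 0.039
```

```bash
python3 st.py
```

```text
t 10.45 [ 0.5331 -0.0772  0.1036] yaw 65.19 F [ 6.2 -0.8  1.1] T [-0.123 -0.947  1.045] w 0.039 q6 -86.0 tau6 1.259
```

Request:
{"api": "jog_arm", "payload": {"plan": [[[0, 0, 0, 0, 0, 0], [0, 0, 0, 0, 0, 0], [0, 0, 0, 0, 0, 0], [0, 0, -0.3, 0, 0, 0], [0, 0, -0.5, 0, 0, 0], [0, 0, -0.8, 0, 0, 0], [0, 0, -0.8, 0, 0, 0]]], "grip": 0.4}}

```text
time_s: 11.15
position: [0.5317, -0.0766, 0.201]
tool_rot: [[-0.906, 0.423, -0.0], [0.423, 0.906, 0.0], [0.0, -0.0, -1.0]]
ft_force: [0.0, -0.3, 0.8]
grip_width: 0.0598
```

```bash
python3 go.py .535 .142 .22 -88
```

```text
t 11.15 TCP [ 0.5317 -0.0766  0.201 ] yaw 64.96 q [-21.  22.  79.  -0.  79. -86.] ft [ 0.  -0.3  0.8] w 0.0598
TURN total units [-4.0000e-03 -0.0000e+00  1.7798e+01]  then SHIFT total units [ 0.272 -5.46  -0.476] |min rows 17.8
```

Request:
{"api": "jog_arm", "payload": {"plan": [[[0, 0, 0, 0, 0, 1], [0, 0, 0, 0, 0, 1], [0, 0, 0, 0, 0, 1], [0, 0, 0, 0, 0, 1], [0, 0, 0, 0, 0, 1], [0, 0, 0, 0, 0, 1], [0, 0, 0, 0, 0, 1], [0, 0, 0, 0, 0, 1], [0, 0, 0, 0, 0, 1], [0, 0, 0, 0, 0, 1]]]}}

```text
time_s: 12.15
position: [0.5319, -0.0767, 0.2001]
tool_rot: [[0.364, 0.931, 0.0], [0.931, -0.364, -0.0], [-0.0, 0.001, -1.0]]
ft_force: [-0.2, -0.4, 0.9]
grip_width: 0.0596
```

Request:
{"api": "jog_arm", "payload": {"plan": [[[0, 0, 0, 0, 0, 1], [0, 0, 0, 0, 0, 1], [0, 0, 0, 0, 0, 1], [0, 0, 0, 0, 0, 1], [0, 0, 0, 0, 0, 1], [0, 0, 0, 0, 0, 1], [0, 0, 0, 0, 0, 1], [0, 0, 0, 0, 0, 0.8]]]}}

```text
time_s: 12.95
position: [0.5319, -0.0767, 0.2001]
tool_rot: [[1.0, 0.029, 0.0], [0.029, -1.0, -0.0], [0.0, 0.0, -1.0]]
ft_force: [0.1, -0.6, 0.1]
grip_width: 0.0596
```

Request:
{"api": "jog_arm", "payload": {"plan": [[[0.03, -0.9, -0.1, 0, 0, 0], [0.03, -0.9, -0.1, 0, 0, 0], [0.03, -0.9, -0.1, 0, 0, 0], [0.03, -0.9, -0.1, 0, 0, 0], [0.03, -0.9, -0.1, 0, 0, 0], [0, 0, 0, 0, 0, 0]]]}}

```text
time_s: 13.55
position: [0.5315, 0.1068, 0.2206]
tool_rot: [[0.999, 0.039, 0.002], [0.039, -0.999, 0.001], [0.002, -0.001, -1.0]]
ft_force: [0.0, 0.1, -0.7]
grip_width: 0.06
```

```bash
cat > look.py <<'E'
import sys
from hfit import *
k=sys.argv[1]
for n in('top','side'): shot(n,n+k)
imgs={n:cv2.imread(f'pics/{n}{k}.png') for n in('top','side')}
for a in sys.argv[2:]:
    x,y,z,th=map(float,a.split(',')); print(a); hfit(imgs,x,y,z,th,False)
A=cv2.resize(imgs['top'][60:290,70:460],None,fx=2,fy=2,interpolation=2); cv2.imwrite(f'pics/L{k}t.png',A)
A=cv2.resize(imgs['side'][90:384,140:420],None,fx=2,fy=2,interpolation=2); cv2.imwrite(f'pics/L{k}s.png',A)
E
python3 st.py; python3 look.py 5 .5395,.2335,.024,.045 .532,-.077,.112,-.161
```

```text
t 13.55 [0.5315 0.1068 0.2206] yaw -87.78 F [ 0.   0.1 -0.7] T [-0.049  0.02   0.012] w 0.06 q6 86.6 tau6 0.577
.5395,.2335,.024,.045
('top',) [0.54   0.2333 0.024  0.0478] 0.074
('side',) [0.5394 0.2334 0.024  0.103 ] 0.38
('top', 'side') [0.5408 0.2336 0.024  0.0517] 0.244
.532,-.077,.112,-.161
('top',) [ 0.5344 -0.0776  0.112  -0.351 ] 0.093
('side',) [ 0.5336 -0.0744  0.112  -0.3483] 0.208
('top', 'side') [ 0.5339 -0.0754  0.112  -0.3742] 0.17
```

View pics/L5t.png

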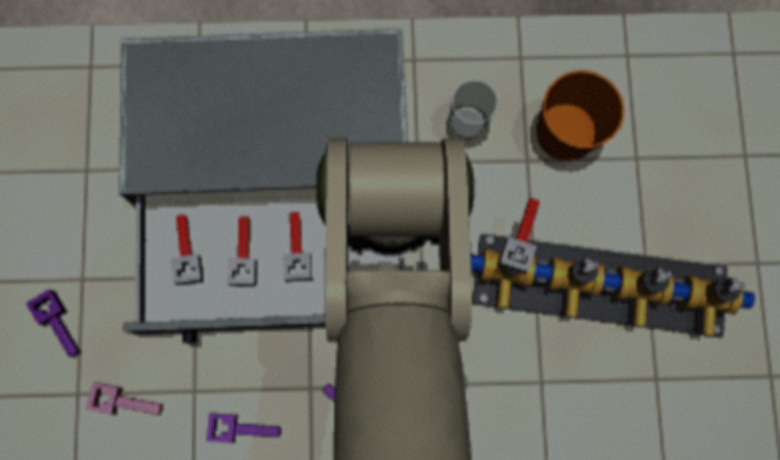

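View pics/L5s.png

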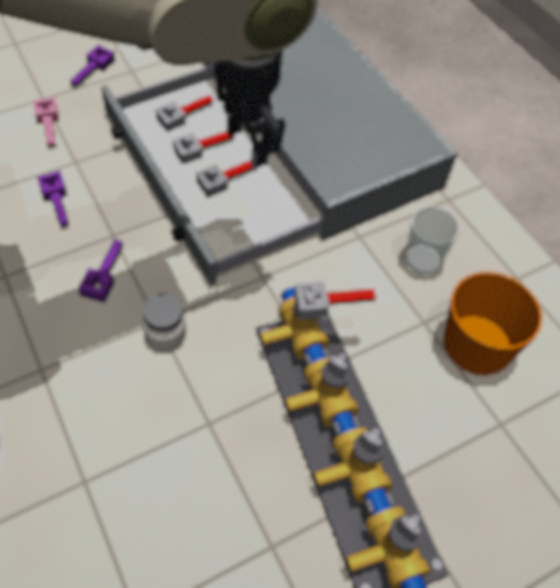

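Handle on stem 4 is seated, with its boss at about (520,250) in the top crop and its arm turned to the stop. Next is the handle at about (296,262) in that crop.

```bash
python3 go.py .540 .2335 .20 -87.1
```

```text
t 13.65 TCP [0.5317 0.1038 0.2199] yaw -87.94 q [-1. 21. 77. -0. 82. 86.] ft [-0.4 -1.6 -0.5] w 0.0599
TURN total units [ 0.002 -0.004 -0.097]  then SHIFT total units [ 0.371 -3.228  0.497] |min rows 2.6
```

Request:
{"api": "jog_arm", "payload": {"plan": [[[0, 0, 0, 0, 0, -0.1], [0.093, -0.807, 0.125, 0, 0, 0], [0.093, -0.807, 0.125, 0, 0, 0], [0.093, -0.807, 0.125, 0, 0, 0], [0.093, -0.807, 0.125, 0, 0, 0], [0, 0, 0, 0, 0, 0], [0, 0, 0, 0, 0, 0]]]}}

```text
time_s: 14.35
position: [0.5405, 0.2324, 0.199]
tool_rot: [[0.999, 0.049, -0.001], [0.049, -0.999, -0.0], [-0.001, 0.0, -1.0]]
ft_force: [0.3, 0.4, -0.7]
grip_width: 0.0599
```

```bash
python3 go.py .540 .2335 .0135 -87.1
```

```text
t 14.35 TCP [0.5405 0.2324 0.199 ] yaw -87.16 q [12. 27. 71. -0. 82. 99.] ft [ 0.3  0.4 -0.7] w 0.0599
TURN total units [ 0.003  0.004 -0.007]  then SHIFT total units [-0.012 -0.029  4.636] |min rows 3.7
```

Request:
{"api": "jog_arm", "payload": {"plan": [[[0, -0.02, 0.8, 0, 0, 0], [0, 0, 0.8, 0, 0, 0], [0, 0, 0.8, 0, 0, 0], [0, 0, 0.8, 0, 0, 0], [0, 0, 0.7, 0, 0, 0], [0, 0, 0.5, 0, 0, 0], [0, 0, 0.2, 0, 0, 0], [0, 0, 0, 0, 0, 0]]]}}

```text
time_s: 15.15
position: [0.5405, 0.2327, 0.0148]
tool_rot: [[0.999, 0.048, -0.001], [0.048, -0.999, -0.0], [-0.001, 0.0, -1.0]]
ft_force: [-0.6, -0.2, 0.1]
grip_width: 0.0599
```

Request:
{"api": "jog_arm", "payload": {"plan": [[[0, 0, 0, 0, 0, 0], [0, 0, 0, 0, 0, 0], [0, 0, 0, 0, 0, 0], [0, 0, 0, 0, 0, 0], [0, 0, 0, 0, 0, 0]]], "grip": -0.4}}

```text
time_s: 15.65
position: [0.5413, 0.2338, 0.0168]
tool_rot: [[0.999, 0.049, 0.003], [0.049, -0.999, 0.0], [0.003, 0.0, -1.0]]
ft_force: [-0.0, -2.7, 6.6]
grip_width: 0.0386
```

Request:
{"api": "jog_arm", "payload": {"plan": [[[0, 0, -0.3, 0, 0, 0], [0, 0, -0.7, 0, 0, 0], [0, 0, -0.8, 0, 0, 0], [0, 0, -0.8, 0, 0, 0], [0, 0, -0.8, 0, 0, 0], [0, 0, -0.8, 0, 0, 0], [0, 0, -0.4, 0, 0, 0], [0, 0, 0, 0, 0, 0]]]}}

```text
time_s: 16.45
position: [0.5409, 0.2341, 0.2023]
tool_rot: [[0.999, 0.05, 0.005], [0.05, -0.999, 0.001], [0.005, -0.001, -1.0]]
ft_force: [0.1, -0.0, -2.2]
grip_width: 0.0389
```

```bash
python3 -c "
g=(.5078,-.225,-.161)
import numpy as np
for i,l in enumerate((-.15,-.05,.05,.15)): print(i+1,g[0]-np.sin(g[2])*l,g[1]+np.cos(g[2])*l)"; python3 go.py .5158 -.1756 .20 -62
```

```text
1 0.483754196888902 -0.3730601207372948
2 0.49978473229630066 -0.2743533735790983
3 0.5158152677036993 -0.17564662642090173
4 0.5318458031110981 -0.07693987926270524
t 16.45 TCP [0.5409 0.2341 0.2023] yaw -87.16 q [12. 27. 71.  0. 82. 99.] ft [ 0.1 -0.  -2.2] w 0.0389
TURN total units [ 1.000e-03 -3.600e-02 -2.928e+00]  then SHIFT total units [-5.363  8.75   0.059] |min rows 8.2
```

Request:
{"api": "jog_arm", "payload": {"plan": [[[0, 0, 0, 0, 0, -0.97], [0, 0, 0, 0, 0, -0.97], [0, 0, 0, 0, 0, -0.97], [-0.49, 0.795, 0, 0, 0, 0], [-0.49, 0.795, 0, 0, 0, 0], [-0.49, 0.795, 0, 0, 0, 0], [-0.49, 0.795, 0, 0, 0, 0], [-0.49, 0.795, 0, 0, 0, 0], [-0.49, 0.795, 0, 0, 0, 0], [-0.49, 0.795, 0, 0, 0, 0]]]}}

```text
time_s: 17.45
position: [0.522, -0.0283, 0.1982]
tool_rot: [[0.884, 0.467, -0.002], [0.467, -0.884, 0.001], [-0.001, -0.001, -1.0]]
ft_force: [0.4, 0.8, -2.0]
grip_width: 0.0391
```

Request:
{"api": "jog_arm", "payload": {"plan": [[[-0.49, 0.795, 0, 0, 0, 0], [-0.49, 0.795, 0, 0, 0, 0], [-0.49, 0.795, 0, 0, 0, 0], [-0.49, 0.795, 0, 0, 0, 0], [0, 0, 0.8, 0, 0, 0], [0, 0, 0.4, 0, 0, 0], [0, 0, 0, 0, 0, 0], [0, 0, 0, 0, 0, 0], [0, 0, 0, 0, 0, 0]]]}}

```text
time_s: 18.35
position: [0.5134, -0.176, 0.1521]
tool_rot: [[0.884, 0.467, 0.001], [0.467, -0.884, -0.001], [0.001, 0.001, -1.0]]
ft_force: [0.1, 0.5, -1.0]
grip_width: 0.0386
```

```bash
python3 go.py .5162 -.1754 .134 -62.3; python3 look.py 6
```

```text
t 18.35 TCP [ 0.5134 -0.176   0.1521] yaw -62.14 q [-31.  25.  83.   0.  72.  31.] ft [ 0.1  0.5 -1. ] w 0.0386
TURN total units [ 0.008 -0.005  0.019]  then SHIFT total units [0.07  0.018 0.452] |min rows 0.4
```

View pics/L6s.png

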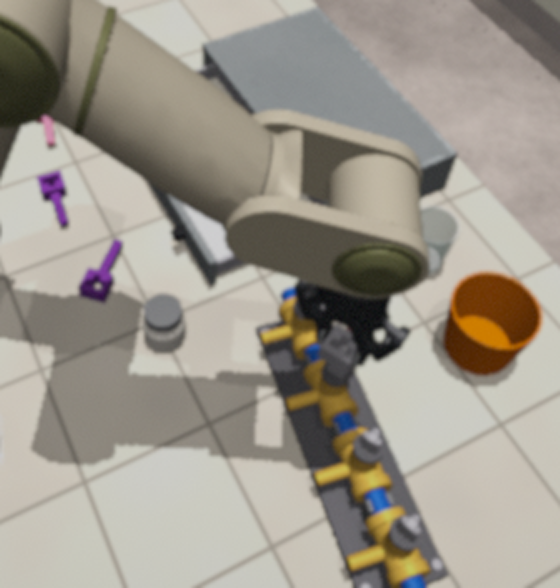

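Request:
{"api": "jog_arm", "payload": {"plan": [[[0.07, 0.018, 0.1, 0, 0, 0], [0, 0, 0.2, 0, 0, 0], [0, 0, 0.13, 0, 0, 0], [0, 0, 0, 0, 0, 0]]]}}

```text
time_s: 18.85
position: [0.5154, -0.1752, 0.1329]
tool_rot: [[0.884, 0.467, -0.002], [0.467, -0.884, 0.001], [-0.001, -0.002, -1.0]]
ft_force: [-0.0, 0.2, -1.0]
grip_width: 0.039
```

```bash
python3 go.py .5162 -.1754 .128 -62.3
```

```text
t 18.85 TCP [ 0.5154 -0.1752  0.1329] yaw -62.16 q [-31.  27.  84.  -0.  69.  31.] ft [-0.   0.2 -1. ] w 0.039
TURN total units [-0.012  0.008  0.016]  then SHIFT total units [0.016 0.015 0.121] |min rows 0.1
```

Request:
{"api": "jog_arm", "payload": {"plan": [[[0.015, 0.01, 0.06, 0, 0, 0], [0, 0, 0.06, 0, 0, 0], [0, 0, 0, 0, 0, 0]]]}}

```text
time_s: 19.15
position: [0.517, -0.1754, 0.129]
tool_rot: [[0.884, 0.467, 0.001], [0.467, -0.884, 0.0], [0.001, 0.0, -1.0]]
ft_force: [3.0, 0.9, -3.6]
grip_width: 0.0384
```

Request:
{"api": "jog_arm", "payload": {"plan": [[[0, 0, 0.08, 0, 0, 0], [0, 0, 0, 0, 0, 0]]]}}

```text
time_s: 19.35
position: [0.5171, -0.1754, 0.1258]
tool_rot: [[0.884, 0.467, 0.001], [0.467, -0.884, 0.0], [0.001, 0.001, -1.0]]
ft_force: [5.8, 1.3, -4.3]
grip_width: 0.0386
```

Request:
{"api": "jog_arm", "payload": {"plan": [[[0, 0, 0.05, 0, 0, 0], [0, 0, 0, 0, 0, 0]]]}}

```text
time_s: 19.55
position: [0.5171, -0.1754, 0.124]
tool_rot: [[0.884, 0.467, 0.002], [0.467, -0.884, 0.0], [0.001, 0.001, -1.0]]
ft_force: [5.9, 3.2, -2.8]
grip_width: 0.0386
```

Request:
{"api": "jog_arm", "payload": {"plan": [[[0.02, 0, 0.06, 0, 0, 0], [0, 0, 0.08, 0, 0, 0], [0, 0, 0, 0, 0, 0]]]}}

```text
time_s: 19.85
position: [0.5171, -0.175, 0.1178]
tool_rot: [[0.884, 0.467, -0.001], [0.467, -0.884, 0.0], [-0.0, -0.001, -1.0]]
ft_force: [3.9, 1.1, -3.8]
grip_width: 0.0387
```

Request:
{"api": "jog_arm", "payload": {"plan": [[[0, 0, 0.1, 0, 0, 0], [0, 0, 0.1, 0, 0, 0], [0, 0, 0, 0, 0, 0]]]}}

```text
time_s: 20.15
position: [0.5172, -0.175, 0.1097]
tool_rot: [[0.884, 0.467, -0.0], [0.467, -0.884, 0.0], [-0.0, -0.001, -1.0]]
ft_force: [3.5, 1.7, -3.3]
grip_width: 0.0388
```

Request:
{"api": "jog_arm", "payload": {"plan": [[[0.01, 0, 0.08, 0, 0, 0], [0, 0, 0.06, 0, 0, 0], [0, 0, 0, 0, 0, 0]]]}}

```text
time_s: 20.45
position: [0.5173, -0.175, 0.1048]
tool_rot: [[0.884, 0.467, -0.001], [0.467, -0.884, -0.0], [-0.001, -0.0, -1.0]]
ft_force: [-0.2, 0.9, 1.7]
grip_width: 0.0386
```

Request:
{"api": "jog_arm", "payload": {"plan": [[[0, 0, 0.06, 0, 0, 0], [0, 0, 0, 0, 0, 0]]]}}

```text
time_s: 20.65
position: [0.5174, -0.175, 0.1046]
tool_rot: [[0.884, 0.467, 0.001], [0.467, -0.884, -0.001], [0.0, 0.001, -1.0]]
ft_force: [-7.6, 3.9, 21.4]
grip_width: 0.0389
```

Request:
{"api": "jog_arm", "payload": {"plan": [[[0, 0, -0.04, 0, 0, 0], [0, 0, 0, 0, 0, 0.7], [0, 0, 0, 0, 0, 0.7], [0, 0, 0, 0, 0, 0.7], [0, 0, 0, 0, 0, 0.7], [0, 0, 0, 0, 0, 0.7], [0, 0, 0, 0, 0, 0.7], [0, 0, 0, 0, 0, 0.4], [0, 0, 0, 0, 0, 0]]]}}

```text
time_s: 21.55
position: [0.5187, -0.1759, 0.1048]
tool_rot: [[0.979, -0.203, 0.003], [-0.203, -0.979, -0.002], [0.003, 0.002, -1.0]]
ft_force: [4.3, -2.4, 4.7]
grip_width: 0.0384
```

```bash
python3 st.py
```

```text
t 21.55 [ 0.5187 -0.1759  0.1048] yaw -101.72 F [ 4.3 -2.4  4.7] T [-0.435 -0.626  0.042] w 0.0384 q6 70.6 tau6 0.688
```

Request:
{"api": "jog_arm", "payload": {"plan": [[[0, 0, 0, 0, 0, 0.4], [0, 0, 0, 0, 0, 0.4], [0, 0, 0, 0, 0, 0]]]}}

```text
time_s: 21.85
position: [0.5186, -0.1763, 0.1047]
tool_rot: [[0.948, -0.318, 0.003], [-0.318, -0.948, -0.003], [0.004, 0.002, -1.0]]
ft_force: [3.7, -4.6, 3.9]
grip_width: 0.0387
```

```bash
python3 st.py
```

```text
t 21.85 [ 0.5186 -0.1763  0.1047] yaw -108.56 F [ 3.7 -4.6  3.9] T [-0.68  -0.619  0.075] w 0.0387 q6 77.5 tau6 0.582
```

Request:
{"api": "jog_arm", "payload": {"plan": [[[0, 0, 0, 0, 0, 0.3], [0, 0, 0, 0, 0, 0]]]}}

```text
time_s: 22.05
position: [0.5186, -0.1764, 0.1048]
tool_rot: [[0.933, -0.36, 0.003], [-0.36, -0.933, -0.003], [0.004, 0.002, -1.0]]
ft_force: [3.4, -5.4, 4.4]
grip_width: 0.0389
```

```bash
python3 st.py
```

```text
t 22.05 [ 0.5186 -0.1764  0.1048] yaw -111.11 F [ 3.4 -5.4  4.4] T [-0.809 -0.544  0.086] w 0.0389 q6 80.0 tau6 0.472
```

Request:
{"api": "jog_arm", "payload": {"plan": [[[0, 0, 0, 0, 0, 0.2], [0, 0, 0, 0, 0, 0]]]}}

```text
time_s: 22.25
position: [0.5186, -0.1764, 0.1048]
tool_rot: [[0.922, -0.387, 0.003], [-0.387, -0.922, -0.003], [0.004, 0.002, -1.0]]
ft_force: [4.4, -4.7, 3.8]
grip_width: 0.0387
```

```bash
python3 st.py
```

```text
t 22.25 [ 0.5186 -0.1764  0.1048] yaw -112.77 F [ 4.4 -4.7  3.8] T [-0.795 -0.607  0.508] w 0.0387 q6 81.7 tau6 0.679
```

Request:
{"api": "jog_arm", "payload": {"plan": [[[0, 0, 0, 0, 0, 0.2], [0, 0, 0, 0, 0, 0]]]}}

```text
time_s: 22.45
position: [0.5186, -0.1764, 0.1048]
tool_rot: [[0.91, -0.414, 0.003], [-0.414, -0.91, -0.004], [0.004, 0.002, -1.0]]
ft_force: [3.5, -4.6, 3.3]
grip_width: 0.0383
```

```bash
python3 st.py
```

```text
t 22.45 [ 0.5186 -0.1764  0.1048] yaw -114.43 F [ 3.5 -4.6  3.3] T [-0.903 -0.617  0.834] w 0.0383 q6 83.3 tau6 1.062
```

Request:
{"api": "jog_arm", "payload": {"plan": [[[0, 0, 0, 0, 0, 0], [0, 0, 0, 0, 0, 0], [0, 0, 0, 0, 0, 0], [0, 0, -0.3, 0, 0, 0], [0, 0, -0.5, 0, 0, 0], [0, 0, -0.8, 0, 0, 0], [0, 0, -0.8, 0, 0, 0], [0, 0, 0, 0, 0, -0.95], [0, 0, 0, 0, 0, -0.95], [0, 0, 0, 0, 0, -0.95]]], "grip": 0.4}}

```text
time_s: 23.45
position: [0.5175, -0.1748, 0.201]
tool_rot: [[1.0, 0.004, 0.001], [0.004, -1.0, -0.0], [0.001, 0.0, -1.0]]
ft_force: [-0.4, 0.2, -0.6]
grip_width: 0.0597
```

```bash
python3 go.py .535 .3155 .20 -90
```

```text
t 23.45 TCP [ 0.5175 -0.1748  0.201 ] yaw -89.75 q [-31.  23.  78.   0.  79.  59.] ft [-0.4  0.2 -0.6] w 0.0597
TURN total units [ 0.002 -0.005  0.03 ]  then SHIFT total units [  0.438 -12.258   0.026] |min rows 9.8
```

Request:
{"api": "jog_arm", "payload": {"plan": [[[0.04, -1, 0, 0, 0, 0], [0.04, -1, 0, 0, 0, 0], [0.04, -1, 0, 0, 0, 0], [0.04, -1, 0, 0, 0, 0], [0.04, -1, 0, 0, 0, 0], [0.04, -1, 0, 0, 0, 0], [0.04, -1, 0, 0, 0, 0], [0.04, -1, 0, 0, 0, 0], [0.04, -1, 0, 0, 0, 0], [0, 0, 0, 0, 0, 0]]]}}

```text
time_s: 24.45
position: [0.532, 0.189, 0.2007]
tool_rot: [[1.0, 0.003, 0.0], [0.003, -1.0, 0.001], [0.0, -0.001, -1.0]]
ft_force: [-0.1, -0.8, 0.2]
grip_width: 0.0597
```

```bash
python3 look.py 7 .535,.3155,.024,0 .532,-.077,.112,-.35 .516,-.1756,.112,-.35; python3 go.py .535 .3155 .2 -90
```

```text
.535,.3155,.024,0
('top',) [ 0.5337  0.321   0.024  -0.1097] 0.641
('side',) [ 0.5336  0.3193  0.024  -0.0243] 0.367
('top', 'side') [ 0.5332  0.3176  0.024  -0.0282] 0.512
.532,-.077,.112,-.35
('top',) [ 0.5348 -0.0765  0.112  -0.3724] 0.092
('side',) [ 0.5339 -0.0727  0.112  -0.38  ] 0.206
('top', 'side') [ 0.5342 -0.0755  0.112  -0.3705] 0.168
.516,-.1756,.112,-.35
('top',) [ 0.5187 -0.1756  0.112  -0.3732] 0.138
('side',) [ 0.5169 -0.1744  0.112  -0.3357] 0.204
('top', 'side') [ 0.5173 -0.1747  0.112  -0.3627] 0.189
t 24.55 TCP [0.5324 0.1855 0.2005] yaw -89.99 q [ 7. 25. 75. -0. 80. 97.] ft [0.  0.1 0.7] w 0.0597
TURN total units [ 0.002 -0.001  0.001]  then SHIFT total units [ 0.066 -3.25   0.012] |min rows 2.6
```

View pics/L7t.png

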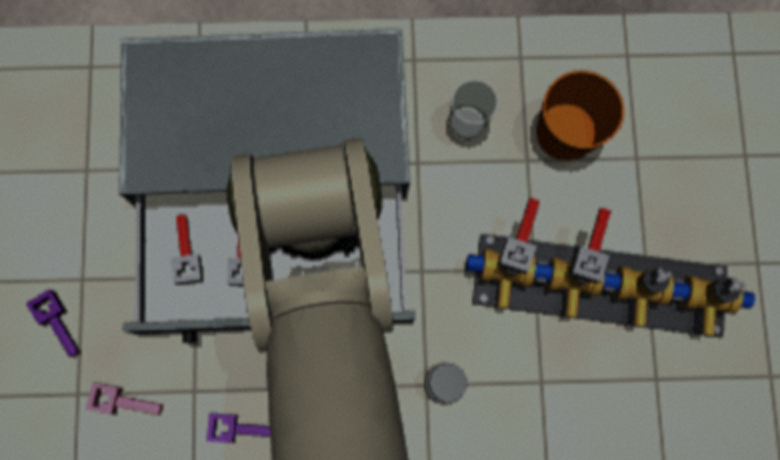

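Handles sit on stems 4 and 3, with bosses at crop (520,252) and (592,264). The next handle's boss, at (236,270), has not moved, so I'm going for it.

Request:
{"api": "jog_arm", "payload": {"plan": [[[0.017, -0.81, 0, 0, 0, 0], [0.017, -0.81, 0, 0, 0, 0], [0.017, -0.81, 0, 0, 0, 0], [0.017, -0.81, 0, 0, 0, 0], [0, 0, 0, 0, 0, 0], [0, 0, 0, 0, 0, 0]]]}}

```text
time_s: 25.15
position: [0.5358, 0.3137, 0.2001]
tool_rot: [[1.0, -0.002, -0.0], [-0.002, -1.0, -0.001], [-0.0, 0.001, -1.0]]
ft_force: [0.0, -1.6, 0.2]
grip_width: 0.0598
```

```bash
python3 go.py .535 .3154 .0145 -90.2; python3 look.py 8 .535,.3155,.024,0
```

```text
t 25.15 TCP [0.5358 0.3137 0.2001] yaw -90.12 q [ 19.  30.  65.  -0.  84. 110.] ft [ 0.  -1.6  0.2] w 0.0598
TURN total units [0.003 0.001 0.009]  then SHIFT total units [-0.02  -0.043  4.64 ] |min rows 3.7
.535,.3155,.024,0
('top',) [0.5581 0.3143 0.024  0.2212] 0.59
('side',) [0.5355 0.3164 0.024  0.0222] 0.188
('top', 'side') [0.5351 0.3135 0.024  0.0856] 0.428
```

View pics/L8s.png

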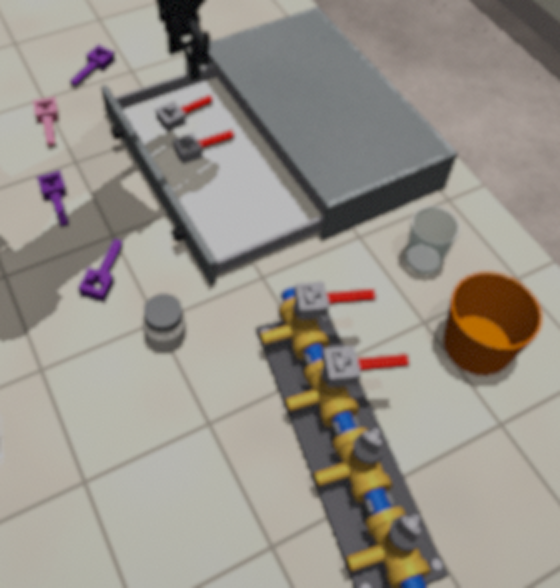

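Request:
{"api": "jog_arm", "payload": {"plan": [[[-0.015, -0.04, 0.8, 0, 0, 0], [0, 0, 0.8, 0, 0, 0], [0, 0, 0.8, 0, 0, 0], [0, 0, 0.8, 0, 0, 0], [0, 0, 0.7, 0, 0, 0], [0, 0, 0.5, 0, 0, 0], [0, 0, 0.22, 0, 0, 0], [0, 0, 0, 0, 0, 0]]]}}

```text
time_s: 26.05
position: [0.5349, 0.3152, 0.0146]
tool_rot: [[1.0, -0.003, -0.002], [-0.003, -1.0, -0.001], [-0.002, 0.001, -1.0]]
ft_force: [-0.1, 0.7, 0.2]
grip_width: 0.0598
```

Request:
{"api": "jog_arm", "payload": {"plan": [[[0, 0, 0, 0, 0, 0], [0, 0, 0, 0, 0, 0], [0, 0, 0, 0, 0, 0], [0, 0, 0, 0, 0, 0], [0, 0, 0, 0, 0, 0]]], "grip": -0.4}}

```text
time_s: 26.55
position: [0.5359, 0.3163, 0.0169]
tool_rot: [[1.0, -0.002, 0.003], [-0.002, -1.0, 0.001], [0.003, -0.001, -1.0]]
ft_force: [-1.1, -1.5, 7.1]
grip_width: 0.039
```

Request:
{"api": "jog_arm", "payload": {"plan": [[[0, 0, -0.3, 0, 0, 0], [0, 0, -0.7, 0, 0, 0], [0, 0, -0.8, 0, 0, 0], [0, 0, -0.8, 0, 0, 0], [0, 0, -0.8, 0, 0, 0], [0, 0, -0.8, 0, 0, 0], [0, 0, -0.4, 0, 0, 0], [0, 0, 0, 0, 0, 0]]]}}

```text
time_s: 27.35
position: [0.5355, 0.3166, 0.2024]
tool_rot: [[1.0, -0.001, 0.005], [-0.001, -1.0, 0.002], [0.005, -0.002, -1.0]]
ft_force: [-0.6, 0.3, -1.0]
grip_width: 0.0386
```

```bash
python3 go.py .501 -.2740 .20 -62; python3 st.py
```

```text
t 27.35 TCP [0.5355 0.3166 0.2024] yaw -90.08 q [ 20.  30.  65.   0.  84. 110.] ft [-0.6  0.3 -1. ] w 0.0386
TURN total units [-0.004 -0.036 -3.268]  then SHIFT total units [-7.692 12.631  0.061] |min rows 11.8
t 27.35 [0.5355 0.3166 0.2024] yaw -90.08 F [-0.6  0.3 -1. ] T [ 0.015 -0.015  0.019] w 0.0386 q6 109.8 tau6 0.0
```

Request:
{"api": "jog_arm", "payload": {"plan": [[[0, 0, 0, 0, 0, -0.82], [0, 0, 0, 0, 0, -0.82], [0, 0, 0, 0, 0, -0.82], [0, 0, 0, 0, 0, -0.82], [-0.48, 0.79, 0, 0, 0, 0], [-0.48, 0.79, 0, 0, 0, 0], [-0.48, 0.79, 0, 0, 0, 0], [-0.48, 0.79, 0, 0, 0, 0], [-0.48, 0.79, 0, 0, 0, 0], [-0.48, 0.79, 0, 0, 0, 0]]]}}

```text
time_s: 28.35
position: [0.5216, 0.0934, 0.1982]
tool_rot: [[0.882, 0.471, -0.002], [0.471, -0.882, 0.0], [-0.002, -0.001, -1.0]]
ft_force: [0.2, -0.5, -1.6]
grip_width: 0.0386
```

Request:
{"api": "jog_arm", "payload": {"plan": [[[-0.48, 0.79, 0, 0, 0, 0], [-0.48, 0.79, 0, 0, 0, 0], [-0.48, 0.79, 0, 0, 0, 0], [-0.48, 0.79, 0, 0, 0, 0], [-0.48, 0.79, 0, 0, 0, 0], [-0.48, 0.79, 0, 0, 0, 0], [-0.48, 0.79, 0, 0, 0, 0], [-0.48, 0.79, 0, 0, 0, 0], [-0.48, 0.79, 0, 0, 0, 0], [-0.48, 0.79, 0, 0, 0, 0]]]}}

```text
time_s: 29.35
position: [0.5012, -0.2755, 0.1981]
tool_rot: [[0.882, 0.471, -0.002], [0.471, -0.882, 0.002], [-0.001, -0.002, -1.0]]
ft_force: [0.9, 0.4, -2.2]
grip_width: 0.0385
```

Request:
{"api": "jog_arm", "payload": {"plan": [[[0, 0, 0.8, 0, 0, 0], [0, 0, 0.4, 0, 0, 0], [0, 0, 0, 0, 0, 0], [0, 0, 0, 0, 0, 0], [0, 0, 0, 0, 0, 0]]]}}

```text
time_s: 29.85
position: [0.5024, -0.2745, 0.1522]
tool_rot: [[0.882, 0.471, 0.001], [0.471, -0.882, -0.001], [0.001, 0.002, -1.0]]
ft_force: [-0.1, 0.8, -2.2]
grip_width: 0.0392
```

```bash
python3 go.py .5008 -.2740 .134 -61.8
```

```text
t 29.85 TCP [ 0.5024 -0.2745  0.1522] yaw -61.89 q [-40.  28.  78.   0.  74.  21.] ft [-0.1  0.8 -2.2] w 0.0392
TURN total units [ 0.01  -0.004 -0.01 ]  then SHIFT total units [-0.03  -0.031  0.454] |min rows 0.4
```

Request:
{"api": "jog_arm", "payload": {"plan": [[[-0.03, -0.03, 0.1, 0, 0, 0], [0, 0, 0.2, 0, 0, 0], [0, 0, 0.13, 0, 0, 0], [0, 0, 0, 0, 0, 0]]]}}

```text
time_s: 30.25
position: [0.5001, -0.2737, 0.133]
tool_rot: [[0.882, 0.471, -0.001], [0.471, -0.882, 0.001], [-0.001, -0.002, -1.0]]
ft_force: [-1.2, -0.9, -1.4]
grip_width: 0.0393
```

```bash
python3 go.py .5008 -.2740 .128 -61.8
```

```text
t 30.25 TCP [ 0.5001 -0.2737  0.133 ] yaw -61.9 q [-41.  29.  80.  -0.  71.  21.] ft [-1.2 -0.9 -1.4] w 0.0393
TURN total units [-0.011  0.004 -0.012]  then SHIFT total units [0.012 0.016 0.124] |min rows 0.1
```

Request:
{"api": "jog_arm", "payload": {"plan": [[[0.012, 0.01, 0.06, 0, 0, 0], [0, 0, 0.06, 0, 0, 0], [0, 0, 0, 0, 0, 0]]]}}

```text
time_s: 30.55
position: [0.501, -0.2741, 0.1289]
tool_rot: [[0.882, 0.471, -0.0], [0.471, -0.882, 0.0], [-0.0, -0.0, -1.0]]
ft_force: [0.7, -0.3, -1.8]
grip_width: 0.0385
```

Request:
{"api": "jog_arm", "payload": {"plan": [[[0, 0, 0.08, 0, 0, 0], [0, 0, 0, 0, 0, 0]]]}}

```text
time_s: 30.75
position: [0.5009, -0.274, 0.1256]
tool_rot: [[0.882, 0.471, -0.0], [0.471, -0.882, 0.0], [-0.0, -0.001, -1.0]]
ft_force: [-0.7, -0.4, -1.9]
grip_width: 0.0384
```

Request:
{"api": "jog_arm", "payload": {"plan": [[[0, 0, 0.06, 0, 0, 0], [0, 0, 0, 0, 0, 0]]]}}

```text
time_s: 30.95
position: [0.5009, -0.2741, 0.1233]
tool_rot: [[0.882, 0.471, -0.0], [0.471, -0.882, 0.0], [-0.0, -0.0, -1.0]]
ft_force: [-0.0, -0.7, -2.6]
grip_width: 0.0388
```

Entering freely. Next I go down to the collar.

Request:
{"api": "jog_arm", "payload": {"plan": [[[0, 0, 0.1, 0, 0, 0], [0, 0, 0.1, 0, 0, 0], [0, 0, 0.1, 0, 0, 0], [0, 0, 0.08, 0, 0, 0], [0, 0, 0, 0, 0, 0]]]}}

```text
time_s: 31.45
position: [0.5009, -0.2739, 0.1078]
tool_rot: [[0.882, 0.471, -0.001], [0.471, -0.882, 0.001], [-0.0, -0.001, -1.0]]
ft_force: [0.2, 0.9, -1.4]
grip_width: 0.0384
```

Request:
{"api": "jog_arm", "payload": {"plan": [[[0, 0, 0.08, 0, 0, 0], [0, 0, 0.05, 0, 0, 0], [0, 0, 0, 0, 0, 0]]]}}

```text
time_s: 31.75
position: [0.5012, -0.2743, 0.1048]
tool_rot: [[0.882, 0.471, 0.001], [0.471, -0.882, -0.001], [0.001, 0.002, -1.0]]
ft_force: [-4.0, 2.5, 12.0]
grip_width: 0.0384
```

Request:
{"api": "jog_arm", "payload": {"plan": [[[0, 0, -0.02, 0, 0, 0], [0, 0, 0, 0, 0, 0.7], [0, 0, 0, 0, 0, 0.7], [0, 0, 0, 0, 0, 0.7], [0, 0, 0, 0, 0, 0.7], [0, 0, 0, 0, 0, 0.7], [0, 0, 0, 0, 0, 0.7], [0, 0, 0, 0, 0, 0.7], [0, 0, 0, 0, 0, 0.4], [0, 0, 0, 0, 0, 0]]]}}

```text
time_s: 32.75
position: [0.5022, -0.275, 0.1049]
tool_rot: [[0.954, -0.3, 0.003], [-0.3, -0.954, -0.002], [0.004, 0.001, -1.0]]
ft_force: [4.9, -2.0, 3.2]
grip_width: 0.0388
```

```bash
python3 st.py
```

```text
t 32.75 [ 0.5022 -0.275   0.1049] yaw -107.48 F [ 4.9 -2.   3.2] T [-0.34  -0.689  0.016] w 0.0388 q6 66.9 tau6 0.693
```

Request:
{"api": "jog_arm", "payload": {"plan": [[[0, 0, 0, 0, 0, 0.3], [0, 0, 0, 0, 0, 0.2], [0, 0, 0, 0, 0, 0]]]}}

```text
time_s: 33.05
position: [0.5022, -0.275, 0.1049]
tool_rot: [[0.93, -0.369, 0.003], [-0.369, -0.93, -0.003], [0.004, 0.001, -1.0]]
ft_force: [4.2, -2.7, 3.7]
grip_width: 0.0385
```

```bash
python3 st.py
```

```text
t 33.05 [ 0.5022 -0.275   0.1049] yaw -111.64 F [ 4.2 -2.7  3.7] T [-0.359 -0.805  0.515] w 0.0385 q6 71.1 tau6 0.722
```

Request:
{"api": "jog_arm", "payload": {"plan": [[[0, 0, 0, 0, 0, 0.25], [0, 0, 0, 0, 0, 0]]]}}

```text
time_s: 33.25
position: [0.5019, -0.2749, 0.1049]
tool_rot: [[0.915, -0.403, 0.002], [-0.403, -0.915, -0.003], [0.003, 0.001, -1.0]]
ft_force: [4.4, -2.3, 5.2]
grip_width: 0.0386
```

```bash
python3 st.py
```

```text
t 33.25 [ 0.5019 -0.2749  0.1049] yaw -113.76 F [ 4.4 -2.3  5.2] T [-0.325 -0.512  0.745] w 0.0386 q6 73.2 tau6 1.022
```

Request:
{"api": "jog_arm", "payload": {"plan": [[[0, 0, 0, 0, 0, 0], [0, 0, 0, 0, 0, 0], [0, 0, 0, 0, 0, 0], [0, 0, -0.3, 0, 0, 0], [0, 0, -0.5, 0, 0, 0], [0, 0, -0.8, 0, 0, 0], [0, 0, -0.8, 0, 0, 0], [0, 0, 0, 0, 0, -0.7], [0, 0, 0, 0, 0, -0.7], [0, 0, 0, 0, 0, -0.5]]], "grip": 0.4}}

```text
time_s: 34.25
position: [0.5009, -0.2741, 0.2011]
tool_rot: [[0.992, -0.128, 0.001], [-0.128, -0.992, -0.001], [0.001, 0.0, -1.0]]
ft_force: [0.5, 0.1, -0.4]
grip_width: 0.0592
```

```bash
python3 go.py .54 .3 .20 -82; python3 look.py 9 .541,.3977,.024,.135
```

```text
t 34.25 TCP [ 0.5009 -0.2741  0.2011] yaw -97.34 q [-41.  25.  74.  -0.  81.  57.] ft [ 0.5  0.1 -0.4] w 0.0592
TURN total units [ 0.004 -0.004 -1.785]  then SHIFT total units [  2.965 -14.076   0.026] |min rows 11.5
.541,.3977,.024,.135
('top',) [0.5411 0.3985 0.024  0.1263] 0.104
('side',) [ 0.527   0.3912  0.024  -0.2554] 0.827
('top', 'side') [0.5408 0.3983 0.024  0.1327] 0.475
```

View pics/L9t.png

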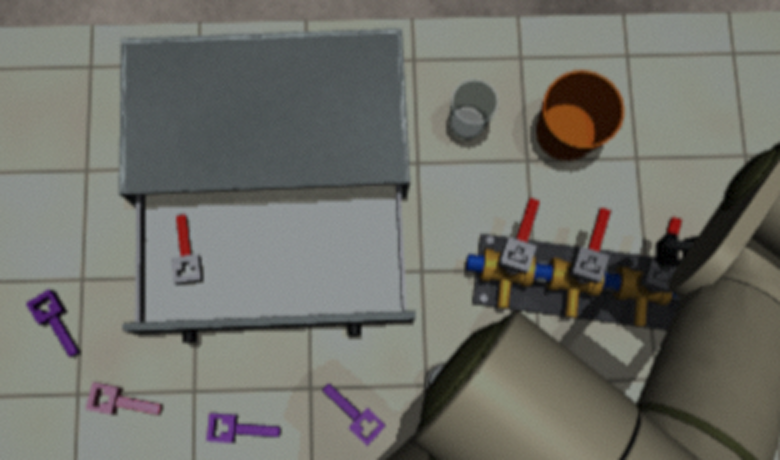

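The last handle is at crop (186,268) and has not moved.

```bash
python3 go.py .541 .398 .20 -82.6
```

```text
t 34.35 TCP [ 0.501  -0.2741  0.2007] yaw -97.53 q [-41.  25.  74.   0.  81.  57.] ft [ 1.1 -0.1 -0.8] w 0.0594
TURN total units [ 0.002 -0.003 -1.738]  then SHIFT total units [  3.156 -16.533   0.019] |min rows 13.5
```

Request:
{"api": "jog_arm", "payload": {"plan": [[[0, 0, 0, 0, 0, -0.87], [0, 0, 0, 0, 0, -0.87], [0.186, -0.973, 0, 0, 0, 0], [0.186, -0.973, 0, 0, 0, 0], [0.186, -0.973, 0, 0, 0, 0], [0.186, -0.973, 0, 0, 0, 0], [0.186, -0.973, 0, 0, 0, 0], [0.186, -0.973, 0, 0, 0, 0], [0.186, -0.973, 0, 0, 0, 0], [0.186, -0.973, 0, 0, 0, 0]]]}}

```text
time_s: 35.35
position: [0.5199, 0.0439, 0.2006]
tool_rot: [[0.992, 0.126, 0.0], [0.126, -0.992, -0.0], [0.0, 0.0, -1.0]]
ft_force: [1.6, -0.2, 0.5]
grip_width: 0.0599
```

Request:
{"api": "jog_arm", "payload": {"plan": [[[0.186, -0.973, 0, 0, 0, 0], [0.186, -0.973, 0, 0, 0, 0], [0.186, -0.973, 0, 0, 0, 0], [0.186, -0.973, 0, 0, 0, 0], [0.186, -0.973, 0, 0, 0, 0], [0.186, -0.973, 0, 0, 0, 0], [0.186, -0.973, 0, 0, 0, 0], [0.186, -0.973, 0, 0, 0, 0], [0.186, -0.973, 0, 0, 0, 0], [0, 0, 0, 0, 0, 0]]]}}

```text
time_s: 36.35
position: [0.5405, 0.4023, 0.1995]
tool_rot: [[0.991, 0.131, -0.0], [0.131, -0.991, 0.001], [-0.0, -0.001, -1.0]]
ft_force: [-0.0, -1.1, -0.1]
grip_width: 0.0595
```

```bash
python3 look.py 10 .541,.398,.024,.13;python3 go.py .541 .398 .0145 -82.6
```

```text
.541,.398,.024,.13
('top',) [0.5366 0.3902 0.024  0.2552] 0.732
('side',) [0.5419 0.4005 0.024  0.1422] 0.193
('top', 'side') [0.5411 0.3949 0.024  0.2189] 0.478
t 36.45 TCP [0.5411 0.3988 0.1998] yaw -82.64 q [ 26.  36.  55.  -0.  89. 109.] ft [-1.3  0.4 -0.5] w 0.0598
TURN total units [ 0.003  0.003 -0.004]  then SHIFT total units [-0.006  0.018  4.633] |min rows 3.7
```

Request:
{"api": "jog_arm", "payload": {"plan": [[[0, 0, 0.8, 0, 0, 0], [0, 0, 0.8, 0, 0, 0], [0, 0, 0.8, 0, 0, 0], [0, 0, 0.8, 0, 0, 0], [0, 0, 0.7, 0, 0, 0], [0, 0, 0.5, 0, 0, 0], [0, 0, 0.22, 0, 0, 0], [0, 0, 0, 0, 0, 0]]]}}

```text
time_s: 37.25
position: [0.5415, 0.3973, 0.0147]
tool_rot: [[0.992, 0.127, -0.001], [0.127, -0.992, -0.001], [-0.001, 0.001, -1.0]]
ft_force: [-0.2, -0.1, -0.0]
grip_width: 0.0597
```

Request:
{"api": "jog_arm", "payload": {"plan": [[[0, 0, 0, 0, 0, 0], [0, 0, 0, 0, 0, 0], [0, 0, 0, 0, 0, 0], [0, 0, 0, 0, 0, 0], [0, 0, 0, 0, 0, 0]]], "grip": -0.4}}

```text
time_s: 37.75
position: [0.5423, 0.3985, 0.017]
tool_rot: [[0.992, 0.128, 0.003], [0.128, -0.992, 0.001], [0.003, -0.001, -1.0]]
ft_force: [-0.3, -1.6, 7.2]
grip_width: 0.0384
```

Request:
{"api": "jog_arm", "payload": {"plan": [[[0, 0, -0.3, 0, 0, 0], [0, 0, -0.7, 0, 0, 0], [0, 0, -0.8, 0, 0, 0], [0, 0, -0.8, 0, 0, 0], [0, 0, -0.8, 0, 0, 0], [0, 0, -0.8, 0, 0, 0], [0, 0, -0.4, 0, 0, 0], [0, 0, 0, 0, 0, 0]]]}}

```text
time_s: 38.55
position: [0.542, 0.3987, 0.2027]
tool_rot: [[0.992, 0.129, 0.005], [0.129, -0.992, 0.003], [0.005, -0.002, -1.0]]
ft_force: [-0.2, -0.0, -2.0]
grip_width: 0.0388
```

```bash
python3 go.py .4848 -.3726 .20 -70.5; python3 st.py
```

```text
t 38.55 TCP [0.542  0.3987 0.2027] yaw -82.61 q [ 26.  35.  55.   0.  89. 109.] ft [-0.2 -0.  -2. ] w 0.0388
TURN total units [-0.009 -0.036 -1.409]  then SHIFT total units [-7.784 17.699  0.067] |min rows 15.5
t 38.55 [0.542  0.3987 0.2027] yaw -82.61 F [-0.2 -0.  -2. ] T [ 0.035  0.021 -0.036] w 0.0388 q6 108.9 tau6 0.0
```

```bash
cat > st1.py <<'E'
exec(open('st2.py').read().split("for n in('top','side'):\n  for i")[0])
off={'top':(.1,.45),'side':(-.68,.14)}
for n in('top','side'):
  for i,l in enumerate((-.15,-.05,.05,.15)):
    x0,y0=g[0]-np.sin(g[2])*l+off[n][0]/1000,g[1]+np.cos(g[2])*l+off[n][1]/1000
    u,v=np.round(proj(n,[[x0,y0,.118]])[0]).astype(int); w=(u-9,v-9,u+10,v+10); wt=0
    if imgs[n][w[1]:w[3],w[0]:w[2]].shape!=(19,19): continue
    for a in (.4,.6,.8):
      t,sd,c=stemcov(n,x0,y0,g[2]+a,0,w,(0,0)); wt=np.maximum(wt,t+sd)
    for s in (.5,.8,1.2):
      W=np.sqrt(np.clip(gaussian_filter((wt>.3).astype(float),s)*1.5,0,1)); W[W<.3]=0
      c=np.array([cost(n,x0,y0,g[2]+th,w,W)[0] for th in np.arange(.3,.96,.05)]); k=c.argmin(); k=min(max(k,1),len(c)-2)
      P=np.polyfit([-1,0,1],c[k-1:k+2],2); print(n,i+1,s,'yaw',round(.3+.05*(k-P[1]/2/P[0]),3),c.round(0)[::2])
E
python3 st1.py
python3 - <<'E'
import cv2,numpy as np
a=cv2.imread('pics/top0.png')[188:222,410:460]; b=cv2.imread('pics/side0.png')[330:380,320:370]
cv2.imwrite('pics/s1.png',np.hstack([cv2.resize(a,(500,340),interpolation=0),cv2.resize(b,(300,340),interpolation=0)]))
E
```

```text
top 1 0.5 yaw 0.452 [349. 332. 329. 338. 392. 430. 490.]
top 1 0.8 yaw 0.452 [403. 389. 386. 395. 446. 481. 538.]
top 1 1.2 yaw 0.452 [453. 441. 438. 447. 496. 532. 587.]
top 2 0.5 yaw 0.64 [186. 122.  73.  47.  53.  83. 149.]
top 2 0.8 yaw 0.639 [174. 113.  68.  44.  50.  79. 141.]
top 2 1.2 yaw 0.639 [166. 108.  66.  43.  50.  77. 136.]
top 3 0.5 yaw 0.591 [196. 133. 102.  82. 102. 148. 224.]
top 3 0.8 yaw 0.591 [183. 124.  96.  77.  95. 139. 210.]
top 3 1.2 yaw 0.591 [173. 118.  91.  74.  92. 133. 201.]
top 4 0.5 yaw 0.406 [101.  83. 114. 156. 223. 299. 361.]
top 4 0.8 yaw 0.407 [ 95.  77. 106. 145. 208. 278. 335.]
top 4 1.2 yaw 0.406 [ 90.  74. 101. 138. 197. 263. 318.]
side 1 0.5 yaw 0.492 [213. 145. 127. 138. 183. 271. 371.]
side 1 0.8 yaw 0.492 [208. 143. 127. 138. 180. 263. 358.]
side 1 1.2 yaw 0.493 [212. 151. 135. 145. 186. 265. 355.]
side 2 0.5 yaw 0.689 [282. 201. 138. 105. 105. 136. 192.]
side 2 0.8 yaw 0.689 [285. 210. 150. 119. 119. 148. 200.]
side 2 1.2 yaw 0.69 [295. 222. 166. 136. 135. 163. 213.]
side 3 0.5 yaw 0.654 [233. 175. 110.  86.  84. 107. 154.]
side 3 0.8 yaw 0.654 [235. 180. 118.  96.  95. 116. 162.]
side 3 1.2 yaw 0.654 [250. 198. 139. 118. 117. 137. 180.]
side 4 0.5 yaw 0.718 [540. 466. 391. 363. 352. 354. 388.]
side 4 0.8 yaw 0.782 [610. 536. 464. 439. 429. 429. 458.]
side 4 1.2 yaw 0.784 [682. 608. 538. 514. 504. 503. 529.]
```

View pics/s1.png

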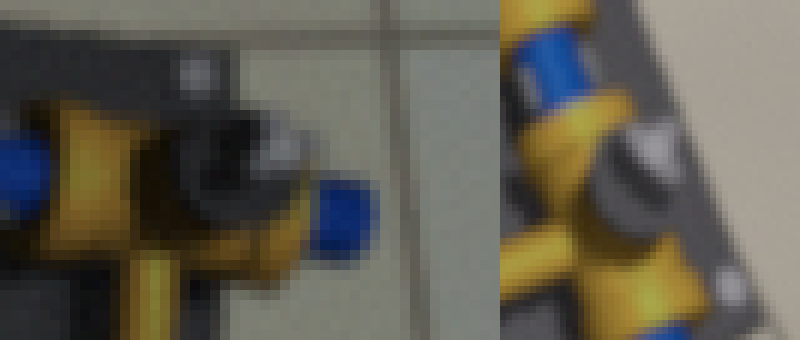

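```bash
python3 go.py .4848 -.3727 .20 -71.7
```

```text
t 38.55 TCP [0.542  0.3987 0.2027] yaw -82.61 q [ 26.  35.  55.   0.  89. 109.] ft [-0.2 -0.  -2. ] w 0.0388
TURN total units [-0.009 -0.036 -1.27 ]  then SHIFT total units [-7.412 17.86   0.067] |min rows 15.5
```

Request:
{"api": "jog_arm", "payload": {"plan": [[[0, 0, 0, 0, 0, -0.635], [0, 0, 0, 0, 0, -0.635], [-0.37, 0.893, 0, 0, 0, 0], [-0.37, 0.893, 0, 0, 0, 0], [-0.37, 0.893, 0, 0, 0, 0], [-0.37, 0.893, 0, 0, 0, 0], [-0.37, 0.893, 0, 0, 0, 0], [-0.37, 0.893, 0, 0, 0, 0], [-0.37, 0.893, 0, 0, 0, 0], [-0.37, 0.893, 0, 0, 0, 0]]]}}

```text
time_s: 39.55
position: [0.5177, 0.0884, 0.1982]
tool_rot: [[0.949, 0.314, -0.002], [0.314, -0.949, 0.0], [-0.002, -0.001, -1.0]]
ft_force: [0.3, -1.1, -1.0]
grip_width: 0.0385
```

Request:
{"api": "jog_arm", "payload": {"plan": [[[-0.37, 0.893, 0, 0, 0, 0], [-0.37, 0.893, 0, 0, 0, 0], [-0.37, 0.893, 0, 0, 0, 0], [-0.37, 0.893, 0, 0, 0, 0], [-0.37, 0.893, 0, 0, 0, 0], [-0.37, 0.893, 0, 0, 0, 0], [-0.37, 0.893, 0, 0, 0, 0], [-0.37, 0.893, 0, 0, 0, 0], [-0.37, 0.893, 0, 0, 0, 0], [-0.37, 0.893, 0, 0, 0, 0]]]}}

```text
time_s: 40.55
position: [0.4895, -0.2969, 0.1981]
tool_rot: [[0.949, 0.314, -0.001], [0.314, -0.949, 0.002], [-0.001, -0.002, -1.0]]
ft_force: [0.8, -0.2, -1.5]
grip_width: 0.0387
```

Request:
{"api": "jog_arm", "payload": {"plan": [[[-0.37, 0.893, 0, 0, 0, 0], [-0.37, 0.893, 0, 0, 0, 0], [0, 0, 0.8, 0, 0, 0], [0, 0, 0.4, 0, 0, 0], [0, 0, 0, 0, 0, 0], [0, 0, 0, 0, 0, 0], [0, 0, 0, 0, 0, 0]]]}}

```text
time_s: 41.25
position: [0.4851, -0.373, 0.1522]
tool_rot: [[0.949, 0.314, 0.001], [0.314, -0.949, -0.001], [0.001, 0.002, -1.0]]
ft_force: [-0.1, -0.7, -1.1]
grip_width: 0.0386
```

```bash
python3 go.py .4848 -.3727 .134 -71.7
```

```text
t 41.25 TCP [ 0.4851 -0.373   0.1522] yaw -71.68 q [-49.  32.  71.   0.  77.  23.] ft [-0.1 -0.7 -1.1] w 0.0386
TURN total units [ 0.01  -0.005  0.002]  then SHIFT total units [-0.004 -0.008  0.456] |min rows 0.4
```

Request:
{"api": "jog_arm", "payload": {"plan": [[[0, 0, 0.2, 0, 0, 0], [0, 0, 0.2, 0, 0, 0], [0, 0, 0.05, 0, 0, 0], [0, 0, 0, 0, 0, 0]]]}}

```text
time_s: 41.65
position: [0.4846, -0.3727, 0.1326]
tool_rot: [[0.949, 0.314, -0.001], [0.314, -0.949, 0.001], [-0.0, -0.001, -1.0]]
ft_force: [-0.2, 0.1, -1.9]
grip_width: 0.0386
```

Request:
{"api": "jog_arm", "payload": {"plan": [[[0, 0, 0.06, 0, 0, 0], [0, 0, 0.06, 0, 0, 0], [0, 0, 0, 0, 0, 0]]]}}

```text
time_s: 41.95
position: [0.4856, -0.3729, 0.1283]
tool_rot: [[0.949, 0.314, 0.002], [0.314, -0.949, -0.0], [0.002, 0.001, -1.0]]
ft_force: [5.9, -0.0, -3.9]
grip_width: 0.0387
```

Request:
{"api": "jog_arm", "payload": {"plan": [[[0, 0, 0.08, 0, 0, 0], [0, 0, 0, 0, 0, 0]]]}}

```text
time_s: 42.15
position: [0.4857, -0.3728, 0.1251]
tool_rot: [[0.949, 0.314, 0.002], [0.314, -0.949, -0.0], [0.002, 0.001, -1.0]]
ft_force: [5.8, 0.3, -2.7]
grip_width: 0.0384
```

Request:
{"api": "jog_arm", "payload": {"plan": [[[0, 0, 0.06, 0, 0, 0], [0, 0, 0, 0, 0, 0]]]}}

```text
time_s: 42.35
position: [0.4858, -0.3728, 0.1229]
tool_rot: [[0.949, 0.314, 0.003], [0.314, -0.949, -0.0], [0.002, 0.001, -1.0]]
ft_force: [6.6, 0.6, -2.4]
grip_width: 0.039
```

Entered, with about 6 N pushing toward +x, so I shift the tool about 1 mm along +x to ease it and continue.

Request:
{"api": "jog_arm", "payload": {"plan": [[[0.02, -0.005, 0.06, 0, 0, 0], [0.01, 0, 0.1, 0, 0, 0], [0, 0, 0.1, 0, 0, 0], [0, 0, 0.08, 0, 0, 0], [0, 0, 0, 0, 0, 0]]]}}

```text
time_s: 42.85
position: [0.4858, -0.3721, 0.1084]
tool_rot: [[0.949, 0.314, -0.0], [0.314, -0.949, 0.001], [0.0, -0.001, -1.0]]
ft_force: [4.2, 1.3, -3.4]
grip_width: 0.0386
```

Request:
{"api": "jog_arm", "payload": {"plan": [[[0, 0, 0.08, 0, 0, 0], [0, 0, 0.06, 0, 0, 0], [0, 0, 0, 0, 0, 0]]]}}

```text
time_s: 43.15
position: [0.4859, -0.3724, 0.105]
tool_rot: [[0.949, 0.314, 0.001], [0.314, -0.949, -0.001], [0.001, 0.001, -1.0]]
ft_force: [1.2, 3.4, 10.4]
grip_width: 0.0389
```

Request:
{"api": "jog_arm", "payload": {"plan": [[[0, 0, -0.02, 0, 0, 0], [0, 0, 0, 0, 0, 0.7], [0, 0, 0, 0, 0, 0.7], [0, 0, 0, 0, 0, 0.7], [0, 0, 0, 0, 0, 0.7], [0, 0, 0, 0, 0, 0.7], [0, 0, 0, 0, 0, 0.7], [0, 0, 0, 0, 0, 0]]]}}

```text
time_s: 43.95
position: [0.4873, -0.3738, 0.1051]
tool_rot: [[0.951, -0.309, 0.004], [-0.309, -0.951, -0.004], [0.005, 0.002, -1.0]]
ft_force: [9.4, -4.1, -0.7]
grip_width: 0.0391
```

```bash
python3 st.py
```

```text
t 43.95 [ 0.4873 -0.3738  0.1051] yaw -107.97 F [ 9.4 -4.1 -0.7] T [-0.536 -1.606  0.084] w 0.0391 q6 59.4 tau6 0.971
```

Request:
{"api": "jog_arm", "payload": {"plan": [[[0, 0, 0, 0, 0, 0.25], [0, 0, 0, 0, 0, 0.2], [0, 0, 0, 0, 0, 0]]]}}

```text
time_s: 44.25
position: [0.4873, -0.374, 0.1051]
tool_rot: [[0.929, -0.37, 0.004], [-0.37, -0.929, -0.004], [0.006, 0.003, -1.0]]
ft_force: [8.7, -3.9, 0.1]
grip_width: 0.0387
```

```bash
python3 st.py
```

```text
t 44.25 [ 0.4873 -0.374   0.1051] yaw -111.71 F [ 8.7 -3.9  0.1] T [-0.635 -1.485  0.223] w 0.0387 q6 63.2 tau6 0.474
```

Request:
{"api": "jog_arm", "payload": {"plan": [[[0, 0, 0, 0, 0, 0.2], [0, 0, 0, 0, 0, 0]]]}}

```text
time_s: 44.45
position: [0.4873, -0.3741, 0.1051]
tool_rot: [[0.918, -0.397, 0.004], [-0.397, -0.918, -0.005], [0.006, 0.003, -1.0]]
ft_force: [9.0, -5.1, -1.2]
grip_width: 0.0388
```

```bash
python3 st.py
```

```text
t 44.45 [ 0.4873 -0.3741  0.1051] yaw -113.38 F [ 9.  -5.1 -1.2] T [-0.682 -1.491  0.524] w 0.0388 q6 64.8 tau6 0.796
```

Request:
{"api": "jog_arm", "payload": {"plan": [[[0, 0, 0, 0, 0, 0.25], [0, 0, 0, 0, 0, 0]]]}}

```text
time_s: 44.65
position: [0.4873, -0.3741, 0.1051]
tool_rot: [[0.903, -0.43, 0.004], [-0.43, -0.903, -0.005], [0.006, 0.003, -1.0]]
ft_force: [10.1, -5.3, -0.4]
grip_width: 0.0384
```

```bash
python3 st.py
```

```text
t 44.65 [ 0.4873 -0.3741  0.1051] yaw -115.48 F [10.1 -5.3 -0.4] T [-0.772 -1.509  0.986] w 0.0384 q6 67.0 tau6 1.271
```

Request:
{"api": "jog_arm", "payload": {"plan": [[[0, 0, 0, 0, 0, 0], [0, 0, 0, 0, 0, 0], [0, 0, 0, 0, 0, 0], [0, 0, -0.3, 0, 0, 0], [0, 0, -0.5, 0, 0, 0], [0, 0, -0.8, 0, 0, 0], [0, 0, -0.8, 0, 0, 0]]], "grip": 0.4}}

```text
time_s: 45.35
position: [0.4855, -0.3722, 0.2022]
tool_rot: [[0.902, -0.431, -0.0], [-0.431, -0.902, 0.0], [-0.0, 0.0, -1.0]]
ft_force: [-0.1, -0.0, -0.2]
grip_width: 0.0596
```

```bash
python3 go.py .36 .1 .22 -90
```

```text
t 45.35 TCP [ 0.4855 -0.3722  0.2022] yaw -115.55 q [-49.  29.  67.  -0.  84.  67.] ft [-0.1 -0.  -0.2] w 0.0596
TURN total units [ 0.000e+00  2.000e-03 -2.973e+00]  then SHIFT total units [ -3.137 -11.805  -0.444] |min rows 9.8
```

Request:
{"api": "jog_arm", "payload": {"plan": [[[0, 0, 0, 0, 0, -1], [0, 0, 0, 0, 0, -1], [0, 0, 0, 0, 0, -0.97], [-0.26, -0.98, -0.03, 0, 0, 0], [-0.26, -0.98, -0.03, 0, 0, 0], [-0.26, -0.98, -0.03, 0, 0, 0], [-0.26, -0.98, -0.03, 0, 0, 0], [-0.26, -0.98, -0.03, 0, 0, 0], [-0.26, -0.98, -0.03, 0, 0, 0], [-0.26, -0.98, -0.03, 0, 0, 0]]], "grip": -1}}

```text
time_s: 46.35
position: [0.4123, -0.0966, 0.2097]
tool_rot: [[1.0, -0.001, 0.001], [-0.001, -1.0, -0.001], [0.001, 0.001, -1.0]]
ft_force: [0.7, 0.0, 0.2]
grip_width: 0.0003
```

Request:
{"api": "jog_arm", "payload": {"plan": [[[-0.26, -0.98, -0.03, 0, 0, 0], [-0.26, -0.98, -0.03, 0, 0, 0], [-0.26, -0.98, -0.03, 0, 0, 0], [-0.26, -0.98, -0.03, 0, 0, 0], [-0.1, -0.98, -0.03, 0, 0, 0], [-0.1, -0.98, -0.03, 0, 0, 0], [0, -0.98, 0, 0, 0, 0], [0, -0.98, 0, 0, 0, 0], [0, -0.9, 0, 0, 0, 0], [0, 0, 0, 0, 0, 0]]]}}

```text
time_s: 47.35
position: [0.3631, 0.2546, 0.2167]
tool_rot: [[1.0, 0.004, 0.001], [0.004, -1.0, 0.001], [0.001, -0.001, -1.0]]
ft_force: [-0.3, 0.0, -0.3]
grip_width: 0.0
```

```bash
python3 go.py .385 .2695 .045 -88.8; python3 look.py 11 .532,-.077,.112,-.36 .516,-.1756,.112,-.36 .4998,-.2744,.112,-.36 .4838,-.3731,.112,-.36
```

```text
t 47.35 TCP [0.3631 0.2546 0.2167] yaw -89.77 q [ 20.  12.  92.   0.  77. 109.] ft [-0.3  0.  -0.3] w 0.0
TURN total units [-0.006 -0.007 -0.113]  then SHIFT total units [ 0.556 -0.361  4.292] |min rows 3.5
.532,-.077,.112,-.36
('top',) [ 0.5344 -0.0765  0.112  -0.3715] 0.092
('side',) [ 0.533  -0.0734  0.112  -0.3552] 0.206
('top', 'side') [ 0.5342 -0.0764  0.112  -0.3529] 0.169
.516,-.1756,.112,-.36
('top',) [ 0.5176 -0.1772  0.112  -0.3456] 0.136
('side',) [ 0.5173 -0.1738  0.112  -0.3368] 0.201
('top', 'side') [ 0.5174 -0.1754  0.112  -0.3508] 0.19
.4998,-.2744,.112,-.36
('top',) [ 0.503  -0.2746  0.112  -0.3698] 0.145
('side',) [ 0.5014 -0.2729  0.112  -0.3401] 0.186
('top', 'side') [ 0.5015 -0.274   0.112  -0.3508] 0.184
.4838,-.3731,.112,-.36
('top',) [ 0.4855 -0.374   0.112  -0.3544] 0.176
('side',) [ 0.4861 -0.3731  0.112  -0.3302] 0.15
('top', 'side') [ 0.4863 -0.3729  0.112  -0.3602] 0.18
```

View pics/L11t.png

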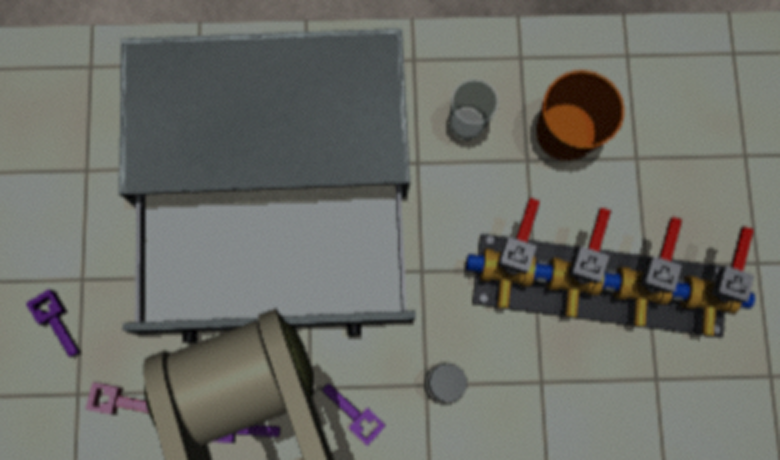

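View pics/L11s.png

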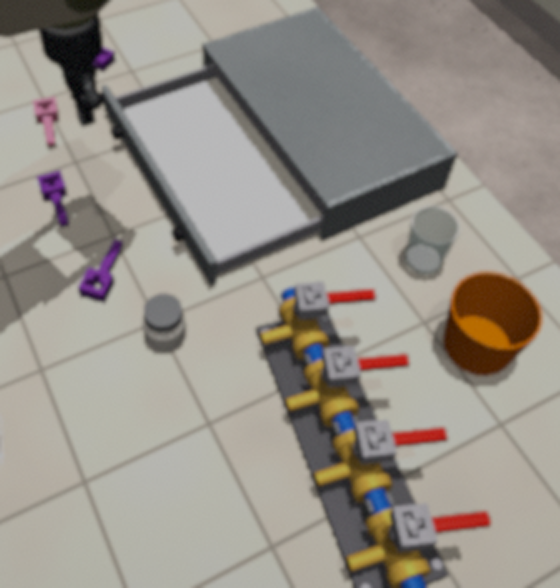

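All four handles are seated and parallel at the same stop angle, and the drawer is empty. Now I push it home.

Request:
{"api": "jog_arm", "payload": {"plan": [[[0.556, -0.36, 0.3, 0, 0, -0.11], [0, 0, 0.8, 0, 0, 0], [0, 0, 0.8, 0, 0, 0], [0, 0, 0.8, 0, 0, 0], [0, 0, 0.8, 0, 0, 0], [0, 0, 0.75, 0, 0, 0], [0, 0, 0, 0, 0, 0], [0, 0, 0, 0, 0, 0]]]}}

```text
time_s: 48.25
position: [0.3863, 0.2654, 0.0469]
tool_rot: [[1.0, 0.015, 0.0], [0.015, -1.0, -0.0], [0.0, 0.0, -1.0]]
ft_force: [-0.4, 0.2, -0.4]
grip_width: -0.0002
```

```bash
python3 go.py .62 .274 .045 -88.8
```

```text
t 48.25 TCP [0.3863 0.2654 0.0469] yaw -89.13 q [ 20.  27. 102.  -0.  51. 109.] ft [-0.4  0.2 -0.4] w -0.0002
TURN total units [ 0.001 -0.001 -0.039]  then SHIFT total units [ 5.846 -0.092  0.047] |min rows 4.7
```

Request:
{"api": "jog_arm", "payload": {"plan": [[[0.4, 0, 0, 0, 0, 0], [0.4, 0, 0, 0, 0, 0], [0.3, 0, 0, 0, 0, 0], [0.3, 0, 0, 0, 0, 0], [0.3, 0, 0, 0, 0, 0], [0.3, 0, 0, 0, 0, 0], [0.3, 0, 0, 0, 0, 0], [0.3, 0, 0, 0, 0, 0], [0.3, 0, 0, 0, 0, 0], [0.3, 0, 0, 0, 0, 0]]]}}

```text
time_s: 49.25
position: [0.5142, 0.2682, 0.046]
tool_rot: [[1.0, 0.016, -0.001], [0.016, -1.0, -0.0], [-0.001, 0.0, -1.0]]
ft_force: [-2.6, 0.6, 3.0]
grip_width: -0.0001
```

Request:
{"api": "jog_arm", "payload": {"plan": [[[0.3, 0, 0, 0, 0, 0], [0.3, 0, 0, 0, 0, 0], [0.3, 0, 0, 0, 0, 0], [0.3, 0, 0, 0, 0, 0], [0.3, 0, 0, 0, 0, 0], [0.2, 0, 0, 0, 0, 0], [0.2, 0, 0, 0, 0, 0], [0, 0, 0, 0, 0, 0]]]}}

```text
time_s: 50.05
position: [0.5909, 0.2692, 0.0459]
tool_rot: [[1.0, 0.016, 0.001], [0.016, -1.0, 0.0], [0.001, -0.0, -1.0]]
ft_force: [-0.1, -0.3, -0.4]
grip_width: 0.0
```

Request:
{"api": "jog_arm", "payload": {"plan": [[[0.2, 0, 0, 0, 0, 0], [0.2, 0, 0, 0, 0, 0], [0.2, 0, 0, 0, 0, 0], [0, 0, 0, 0, 0, 0]]]}}

```text
time_s: 50.45
position: [0.6152, 0.2696, 0.0459]
tool_rot: [[1.0, 0.016, 0.002], [0.016, -1.0, 0.0], [0.002, -0.0, -1.0]]
ft_force: [-0.1, -0.9, 0.3]
grip_width: -0.0003
```

```bash
python3 st.py; python3 look.py 12
```

```text
t 50.45 [0.6152 0.2696 0.0459] yaw -89.09 F [-0.1 -0.9  0.3] T [-0.008 -0.04   0.01 ] w -0.0003 q6 102.7 tau6 -0.029
```

View pics/L12s.png

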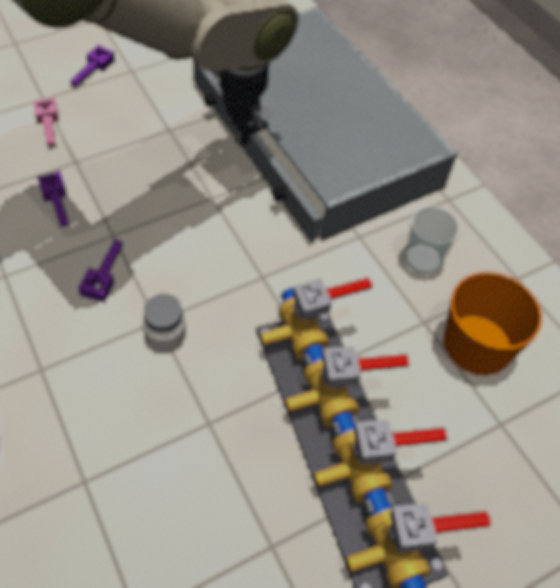

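At (370,283), the stem 4 handle now points differently than before, so it has been knocked. The drawer is not fully home yet. I stop pushing and measure this first.

Request:
{"api": "jog_arm", "payload": {"plan": [[[-0.5, 0, 0, 0, 0, 0], [-0.8, 0, 0, 0, 0, 0], [0, 0, -0.9, 0, 0, 0], [0, 0, -1, 0, 0, 0], [0, 0, -1, 0, 0, 0], [0, 0, -1, 0, 0, 0]]], "grip": 0.4}}

```text
time_s: 51.15
position: [0.5615, 0.2689, 0.204]
tool_rot: [[1.0, 0.016, 0.001], [0.016, -1.0, 0.0], [0.001, -0.0, -1.0]]
ft_force: [0.5, -0.3, -0.5]
grip_width: 0.0596
```

```bash
python3 go.py .532 -.0769 .2 -90; python3 look.py 13 .532,-.077,.112,-.16 .516,-.1756,.112,-.36 .4998,-.2744,.112,-.36 .4838,-.3731,.112,-.36; python3 - <<'E'
import cv2,numpy as np
a=cv2.imread('pics/top13.png')[150:235,290:450]; cv2.imwrite('pics/k1.png',cv2.resize(a,None,fx=5,fy=5,interpolation=2))
E
```

```text
t 51.15 TCP [0.5615 0.2689 0.204 ] yaw -89.06 q [ 15.  30.  65.  -0.  85. 104.] ft [ 0.5 -0.3 -0.5] w 0.0596
TURN total units [-0.001 -0.007  0.109]  then SHIFT total units [-0.738  8.644  0.1  ] |min rows 6.9
.532,-.077,.112,-.16
('top',) [ 0.5358 -0.0749  0.112  -0.1817] 0.101
('side',) [ 0.5347 -0.0751  0.112  -0.1153] 0.222
('top', 'side') [ 0.5351 -0.0751  0.112  -0.1616] 0.183
.516,-.1756,.112,-.36
('top',) [ 0.5176 -0.1772  0.112  -0.3456] 0.135
('side',) [ 0.5173 -0.1738  0.112  -0.3368] 0.202
('top', 'side') [ 0.5177 -0.1753  0.112  -0.3544] 0.189
.4998,-.2744,.112,-.36
('top',) [ 0.5029 -0.2748  0.112  -0.378 ] 0.143
('side',) [ 0.5014 -0.2729  0.112  -0.3401] 0.186
('top', 'side') [ 0.5026 -0.2736  0.112  -0.3666] 0.184
.4838,-.3731,.112,-.36
('top',) [ 0.486  -0.3739  0.112  -0.3605] 0.175
('side',) [ 0.4858 -0.372   0.112  -0.3425] 0.148
('top', 'side') [ 0.4863 -0.3729  0.112  -0.3602] 0.181
```

View pics/k1.png

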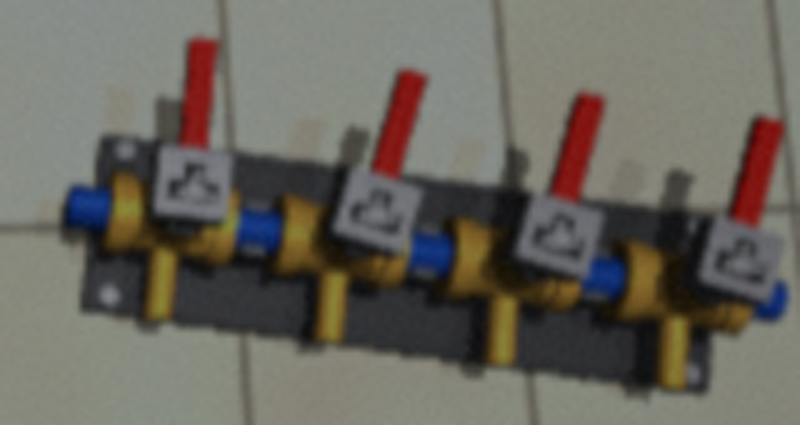

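View pics/L13s.png

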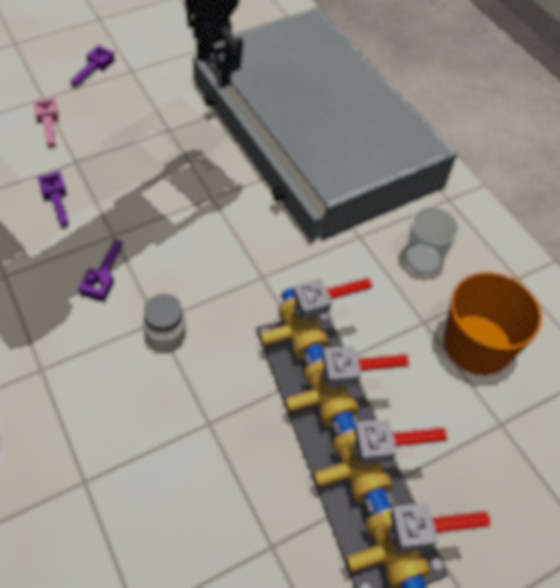

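```bash
python3 go.py .534 -.0757 .2 -99.5
```

```text
t 51.25 TCP [0.5636 0.2695 0.2083] yaw -89.05 q [ 15.  30.  64.  -0.  85. 104.] ft [ 0.8 -0.9  0. ] w 0.0594
TURN total units [-0.025 -0.076  1.215]  then SHIFT total units [0.695 8.634 0.209] |min rows 6.9
```

Request:
{"api": "jog_arm", "payload": {"plan": [[[0, 0, 0, 0, 0, 0.6], [0, 0, 0, 0, 0, 0.615], [0.07, 0.863, 0.02, 0, 0, 0], [0.07, 0.863, 0.02, 0, 0, 0], [0.07, 0.863, 0.02, 0, 0, 0], [0.07, 0.863, 0.02, 0, 0, 0], [0.07, 0.863, 0.02, 0, 0, 0], [0.07, 0.863, 0.02, 0, 0, 0], [0.07, 0.863, 0.02, 0, 0, 0], [0.07, 0.863, 0.02, 0, 0, 0]]]}}

```text
time_s: 52.25
position: [0.5378, -0.0085, 0.1952]
tool_rot: [[0.986, -0.165, 0.0], [-0.165, -0.986, -0.0], [0.0, 0.0, -1.0]]
ft_force: [-0.5, 0.3, -0.4]
grip_width: 0.0599
```

Request:
{"api": "jog_arm", "payload": {"plan": [[[0.07, 0.863, 0.02, 0, 0, 0], [0.07, 0.863, 0.02, 0, 0, 0], [0, 0, 0, 0, 0, 0], [0, 0, 0, 0, 0, 0], [0, 0, 0, 0, 0, 0]]]}}

```text
time_s: 52.75
position: [0.5323, -0.0753, 0.1939]
tool_rot: [[0.986, -0.164, -0.0], [-0.164, -0.986, 0.0], [-0.0, -0.0, -1.0]]
ft_force: [-0.7, 0.0, -0.2]
grip_width: 0.0599
```

```bash
python3 go.py .534 -.0757 .105 -99.5
```

```text
t 52.75 TCP [ 0.5323 -0.0753  0.1939] yaw -99.46 q [-21.  22.  80.   0.  78.  79.] ft [-0.7  0.  -0.2] w 0.0599
TURN total units [-0.001  0.     0.004]  then SHIFT total units [0.044 0.003 2.221] |min rows 1.8
```

Request:
{"api": "jog_arm", "payload": {"plan": [[[0.035, 0, 0.6, 0, 0, 0], [0, 0, 0.6, 0, 0, 0], [0, 0, 0.5, 0, 0, 0], [0, 0, 0.3, 0, 0, 0], [0, 0, 0.18, 0, 0, 0], [0, 0, 0, 0, 0, 0]]]}}

```text
time_s: 53.35
position: [0.5336, -0.0759, 0.1064]
tool_rot: [[0.986, -0.165, -0.001], [-0.165, -0.986, 0.0], [-0.001, -0.0, -1.0]]
ft_force: [-0.2, 0.1, 0.3]
grip_width: 0.0595
```

Request:
{"api": "jog_arm", "payload": {"plan": [[[0, 0, 0, 0, 0, 0], [0, 0, 0, 0, 0, 0], [0, 0, 0, 0, 0, 0], [0, 0, 0, 0, 0, 0], [0, 0, 0, 0, 0, 0]]], "grip": -0.4}}

```text
time_s: 53.85
position: [0.5342, -0.0765, 0.108]
tool_rot: [[0.986, -0.165, 0.002], [-0.165, -0.986, -0.001], [0.002, 0.0, -1.0]]
ft_force: [-1.1, 1.5, 6.5]
grip_width: 0.0384
```

```bash
python3 st.py
```

```text
t 53.85 [ 0.5342 -0.0765  0.108 ] yaw -99.51 F [-1.1  1.5  6.5] T [ 0.201  0.204 -0.044] w 0.0384 q6 78.8 tau6 0.003
```

Now I push down gently to make sure it is seated, then turn it to the stop again.

Request:
{"api": "jog_arm", "payload": {"plan": [[[0, 0, 0.03, 0, 0, 0], [0, 0, 0, 0, 0, 0.5], [0, 0, 0, 0, 0, 0.5], [0, 0, 0, 0, 0, 0.3], [0, 0, 0, 0, 0, 0]]]}}

```text
time_s: 54.35
position: [0.533, -0.0771, 0.1078]
tool_rot: [[0.935, -0.354, -0.0], [-0.354, -0.935, -0.002], [0.001, 0.002, -1.0]]
ft_force: [-10.7, -1.8, 19.3]
grip_width: 0.0385
```

```bash
python3 st.py
```

```text
t 54.35 [ 0.533  -0.0771  0.1078] yaw -110.73 F [-10.7  -1.8  19.3] T [-0.396  1.833 -0.097] w 0.0385 q6 90.0 tau6 0.376
```

Request:
{"api": "jog_arm", "payload": {"plan": [[[0, 0, 0, 0, 0, 0.25], [0, 0, 0, 0, 0, 0]]]}}

```text
time_s: 54.55
position: [0.5329, -0.077, 0.1078]
tool_rot: [[0.922, -0.388, -0.0], [-0.388, -0.922, -0.002], [0.0, 0.002, -1.0]]
ft_force: [-10.5, -1.6, 19.5]
grip_width: 0.0389
```

```bash
python3 st.py
```

```text
t 54.55 [ 0.5329 -0.077   0.1078] yaw -112.82 F [-10.5  -1.6  19.5] T [-0.321  1.965  0.304] w 0.0389 q6 92.1 tau6 0.573
```

Request:
{"api": "jog_arm", "payload": {"plan": [[[0, 0, 0, 0, 0, 0.2], [0, 0, 0, 0, 0, 0]]]}}

```text
time_s: 54.75
position: [0.5329, -0.0769, 0.1078]
tool_rot: [[0.91, -0.414, -0.0], [-0.414, -0.91, -0.002], [0.001, 0.002, -1.0]]
ft_force: [-11.5, -0.6, 20.3]
grip_width: 0.0383
```

```bash
python3 st.py
```

```text
t 54.75 [ 0.5329 -0.0769  0.1078] yaw -114.48 F [-11.5  -0.6  20.3] T [-0.283  1.891  0.651] w 0.0383 q6 93.8 tau6 0.906
```

Request:
{"api": "jog_arm", "payload": {"plan": [[[0, 0, -0.06, 0, 0, 0.15], [0, 0, 0, 0, 0, 0], [0, 0, 0, 0, 0, 0]]]}}

```text
time_s: 55.05
position: [0.5328, -0.0768, 0.108]
tool_rot: [[0.901, -0.434, -0.002], [-0.434, -0.901, -0.001], [-0.001, 0.002, -1.0]]
ft_force: [-6.4, -3.6, 1.2]
grip_width: 0.0384
```

```bash
python3 st.py
```

```text
t 55.05 [ 0.5328 -0.0768  0.108 ] yaw -115.74 F [-6.4 -3.6  1.2] T [-0.673  0.947  0.969] w 0.0384 q6 95.0 tau6 0.954
```

Request:
{"api": "jog_arm", "payload": {"plan": [[[0, 0, 0, 0, 0, 0], [0, 0, 0, 0, 0, 0], [0, 0, 0, 0, 0, 0], [0, 0, -0.3, 0, 0, 0], [0, 0, -0.5, 0, 0, 0], [0, 0, -0.8, 0, 0, 0], [0, 0, -0.8, 0, 0, 0], [0, 0, 0, 0, 0, -1], [0, 0, 0, 0, 0, -1], [0, 0, 0, 0, 0, -0.99]]], "grip": 0.4}}

```text
time_s: 56.05
position: [0.5338, -0.0763, 0.2053]
tool_rot: [[1.0, 0.004, 0.002], [0.004, -1.0, -0.0], [0.002, 0.0, -1.0]]
ft_force: [-0.4, 0.1, 0.2]
grip_width: 0.06
```

```bash
python3 go.py .56 .269 .205 -89
```

```text
t 56.05 TCP [ 0.5338 -0.0763  0.2053] yaw -89.79 q [-21.  22.  79.   0.  79.  69.] ft [-0.4  0.1  0.2] w 0.06
TURN total units [ 0.003 -0.011 -0.092]  then SHIFT total units [ 8.05e-01 -8.62e+00  7.00e-03] |min rows 6.9
```

Request:
{"api": "jog_arm", "payload": {"plan": [[[0.075, -0.862, 0, 0, 0, -0.09], [0.075, -0.862, 0, 0, 0, 0], [0.075, -0.862, 0, 0, 0, 0], [0.075, -0.862, 0, 0, 0, 0], [0.075, -0.862, 0, 0, 0, 0], [0.075, -0.862, 0, 0, 0, 0], [0.075, -0.862, 0, 0, 0, 0], [0.075, -0.862, 0, 0, 0, 0], [0.075, -0.862, 0, 0, 0, 0], [0.075, -0.862, 0, 0, 0, 0]]], "grip": -1}}

```text
time_s: 57.05
position: [0.5603, 0.2703, 0.2051]
tool_rot: [[1.0, 0.011, 0.001], [0.011, -1.0, 0.0], [0.001, -0.0, -1.0]]
ft_force: [0.2, -0.2, 0.3]
grip_width: -0.0002
```

Request:
{"api": "jog_arm", "payload": {"plan": [[[0, 0, 0, 0, 0, 0], [0, 0, 0, 0, 0, 0]]]}}

```text
time_s: 57.25
position: [0.5602, 0.2692, 0.2045]
tool_rot: [[1.0, 0.012, 0.0], [0.012, -1.0, 0.0], [0.0, -0.0, -1.0]]
ft_force: [-1.2, -0.2, 0.1]
grip_width: -0.0
```

```bash
python3 go.py .585 .2695 .046 -89; python3 look.py 14 .532,-.077,.112,-.36 .516,-.1756,.112,-.36 .4998,-.2744,.112,-.36 .4838,-.3731,.112,-.36
```

```text
t 57.25 TCP [0.5602 0.2692 0.2045] yaw -89.29 q [ 15.  30.  65.  -0.  85. 104.] ft [-1.2 -0.2  0.1] w -0.0
TURN total units [-0.    -0.003 -0.034]  then SHIFT total units [6.210e-01 3.000e-03 3.962e+00] |min rows 3.2
.532,-.077,.112,-.36
('top',) [ 0.5347 -0.0767  0.112  -0.3672] 0.092
('side',) [ 0.5338 -0.0735  0.112  -0.3537] 0.205
('top', 'side') [ 0.5344 -0.0755  0.112  -0.3709] 0.17
.516,-.1756,.112,-.36
('top',) [ 0.5176 -0.1772  0.112  -0.3456] 0.135
('side',) [ 0.5173 -0.1738  0.112  -0.3368] 0.202
('top', 'side') [ 0.5177 -0.1753  0.112  -0.3544] 0.189
.4998,-.2744,.112,-.36
('top',) [ 0.503  -0.2746  0.112  -0.3698] 0.144
('side',) [ 0.5014 -0.2729  0.112  -0.3401] 0.186
('top', 'side') [ 0.5019 -0.2731  0.112  -0.3722] 0.184
.4838,-.3731,.112,-.36
('top',) [ 0.4855 -0.374   0.112  -0.3544] 0.177
('side',) [ 0.4861 -0.3731  0.112  -0.3302] 0.151
('top', 'side') [ 0.4863 -0.3729  0.112  -0.3602] 0.181
```

View pics/L14s.png

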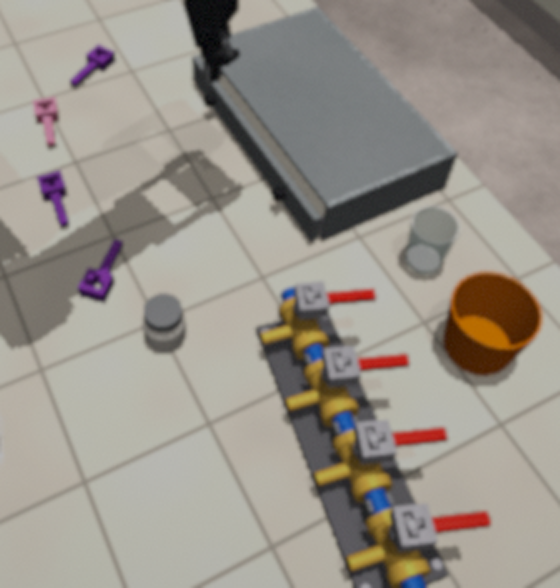

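All four handles are back at the stop angle. Finishing the drawer.

Request:
{"api": "jog_arm", "payload": {"plan": [[[0, 0, 0.8, 0, 0, 0], [0, 0, 0.8, 0, 0, 0], [0, 0, 0.8, 0, 0, 0], [0, 0, 0.8, 0, 0, 0], [0, 0, 0.75, 0, 0, 0], [0.5, 0, 0, 0, 0, 0], [0.5, 0, 0, 0, 0, 0], [0.3, 0, 0, 0, 0, 0], [0.1, 0, 0, 0, 0, 0], [0, 0, 0, 0, 0, 0]]]}}

```text
time_s: 58.35
position: [0.6166, 0.2684, 0.0461]
tool_rot: [[1.0, 0.01, -0.0], [0.01, -1.0, 0.0], [-0.0, -0.0, -1.0]]
ft_force: [-1.2, -0.1, 0.5]
grip_width: -0.0002
```

Request:
{"api": "jog_arm", "payload": {"plan": [[[0.1, 0, 0, 0, 0, 0], [0.1, 0, 0, 0, 0, 0], [0, 0, 0, 0, 0, 0]]]}}

```text
time_s: 58.65
position: [0.6246, 0.2693, 0.0461]
tool_rot: [[1.0, 0.011, 0.0], [0.011, -1.0, 0.0], [0.0, 0.0, -1.0]]
ft_force: [-0.2, -1.5, -0.5]
grip_width: -0.0002
```

Request:
{"api": "jog_arm", "payload": {"plan": [[[0.1, 0, 0, 0, 0, 0], [0, 0, 0, 0, 0, 0]]]}}

```text
time_s: 58.85
position: [0.6258, 0.2695, 0.046]
tool_rot: [[1.0, 0.012, -0.007], [0.012, -1.0, -0.001], [-0.007, 0.001, -1.0]]
ft_force: [-13.6, -3.1, 7.8]
grip_width: -0.0001
```

Request:
{"api": "jog_arm", "payload": {"plan": [[[0.08, 0, 0, 0, 0, 0], [0, 0, 0, 0, 0, 0]]]}}

```text
time_s: 59.05
position: [0.6258, 0.2695, 0.046]
tool_rot: [[1.0, 0.012, -0.015], [0.012, -1.0, -0.002], [-0.015, 0.002, -1.0]]
ft_force: [-28.7, -4.1, 15.4]
grip_width: -0.0002
```

Request:
{"api": "jog_arm", "payload": {"plan": [[[-0.4, 0, 0, 0, 0, 0], [-0.8, 0, 0, 0, 0, 0], [-0.8, 0, -0.3, 0, 0, 0], [-0.9, 0, -0.8, 0, 0, 0], [-0.9, 0, -0.8, 0, 0, 0], [-0.5, 0, -0.9, 0, 0, 0], [0, 0, -0.9, 0, 0, 0], [0, 0, 0, 0, 0, 0]]]}}

```text
time_s: 59.85
position: [0.4611, 0.2686, 0.1992]
tool_rot: [[1.0, 0.012, 0.01], [0.012, -1.0, 0.003], [0.01, -0.003, -1.0]]
ft_force: [-0.1, 0.9, -0.5]
grip_width: 0.0002
```

```bash
python3 st.py; python3 look.py 15 .532,-.077,.112,-.36 .516,-.1756,.112,-.36 .4998,-.2744,.112,-.36 .4838,-.3731,.112,-.36; python3 - <<'E'
from h import *
for k in('13','15'):
  W=cloud('side',np.load(f'pics/side{k}.npy')); z=W[:,:,2]
  m=(abs(z-.064)<.004)&(W[:,:,0]>.58)&(W[:,:,0]<.66)&(W[:,:,1]>.08)&(W[:,:,1]<.45)
  p=W[m]; print(k,len(p),np.percentile(p[:,0],[2,10,50,90]).round(4))
E
```

```text
t 59.85 [0.4611 0.2686 0.1992] yaw -89.32 F [-0.1  0.9 -0.5] T [ 0.001  0.002 -0.003] w 0.0002 q6 106.8 tau6 0.009
.532,-.077,.112,-.36
('top',) [ 0.5346 -0.0761  0.112  -0.3764] 0.094
('side',) [ 0.5338 -0.0735  0.112  -0.3537] 0.206
('top', 'side') [ 0.5338 -0.0763  0.112  -0.3566] 0.167
.516,-.1756,.112,-.36
('top',) [ 0.5176 -0.1772  0.112  -0.3456] 0.135
('side',) [ 0.5173 -0.1738  0.112  -0.3368] 0.202
('top', 'side') [ 0.5177 -0.1753  0.112  -0.3544] 0.189
.4998,-.2744,.112,-.36
('top',) [ 0.503  -0.2746  0.112  -0.3698] 0.146
('side',) [ 0.5014 -0.2729  0.112  -0.3401] 0.186
('top', 'side') [ 0.5015 -0.2739  0.112  -0.3521] 0.185
.4838,-.3731,.112,-.36
('top',) [ 0.486  -0.3739  0.112  -0.3605] 0.175
('side',) [ 0.4857 -0.3724  0.112  -0.3383] 0.149
('top', 'side') [ 0.4863 -0.3729  0.112  -0.3602] 0.181
13 226 [0.6261 0.6278 0.6324 0.6391]
15 260 [0.6359 0.6379 0.6428 0.6497]
```

View pics/L15s.png

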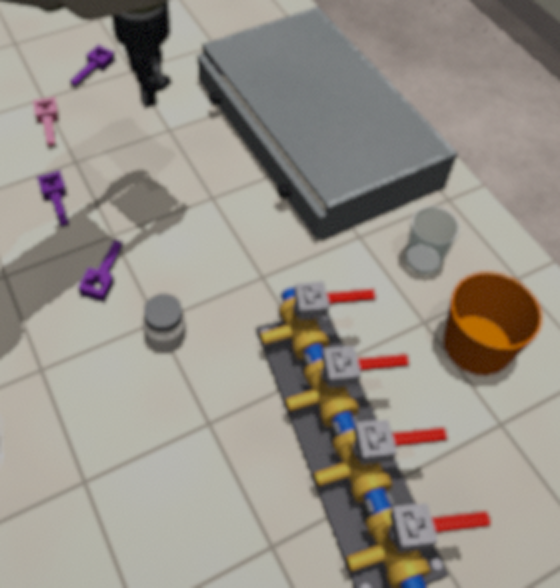

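View pics/L15t.png

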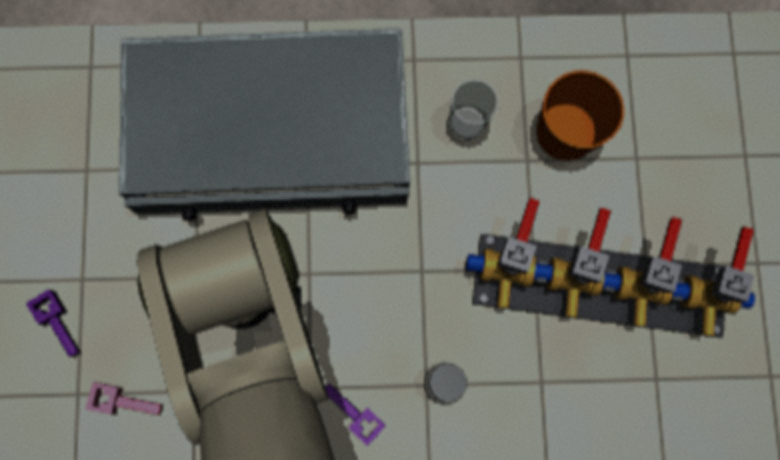

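The drawer is home against its stop. All four handles are fitted and shut, and the beaker, bucket and jar have not moved. Handing in.

```bash
python3 -c "
from h import *
print(close_job())"
```

```text
the job is handed in; nothing more can be done
None
```

I fitted all four red lever handles onto stems 1–4, turned each clockwise to its stop, and pushed the emptied drawer home. I handed the job in at about 60 s of the 210 s; the hand-in gives no verdict.

- **Knocked handle:** The stem 4 handle was knocked about 11° counter-clockwise while I was pushing the drawer in. I stopped about 10 mm short, turned it back to the stop, and only then finished the push. The drawer was therefore already mostly closed while that valve may have been partly open.
- **Seating:** Every boss came to rest on its collar at the predicted height.
- **Shut:** At the stop, the turning torque rose from about 0.1 to 0.7–1.0 N m on each. In the last pictures all four arms are parallel at about -0.36 rad.
- **Disagreement:** That is about 0.2 rad past the measured shut direction of -0.161 rad. The play of the hole on the stem explains about 0.125 rad of it. The remaining 0.07 rad is the same on all four, and I did not explain it.
- **Drawer:** It met a firm stop at 29 N. Its front face is at about x = 0.637 m, against 0.638 m expected when fully home.
- **Other objects:** The beaker, bucket and jar look unmoved in the last pictures. The gripper was clear of everything at hand-in.

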